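Get the measuring glass out of the middle of the condiment stand

TASK

The small measuring glass is needed on the kitchen scale, but it sits in the middle of the round condiment stand, hemmed in by the two bottles and the pepper mill. Take all three of those out first and stand them together on the dark steel tray, then lift out the glass and stand it upright in the middle of the scale's round pan. Finally put the bottles and the mill back, each upright in the same ring of the stand it came from, so that the cook finds them without looking; set each of the four down without dropping it or knocking it over.

Things in the scene. Friction and masses are not known exactly. Their poses are not given: they have to be found in the camera images.
- stand: Condiment stand, fixed: round wood disc, 224 mm across. Origin: centre of its underside, z up. Three open wire rings (74 mm inside, top of the wire at 48 mm) are centred 70 mm from the origin at 0, 120 and 240 degrees counterclockwise from its x axis; things in them stand on the disc, 8 mm up. In the middle is a 55 mm round pedestal, 30 mm high, with the small glass on it.
- dark_bottle: The larger sauce bottle: clear glass, dark sauce, yellow-brown cap; 58 mm across, 207 mm tall, about 0.35 kg, in one of the rings at the start (which one varies). Origin: centre of its underside; z up along the bottle. Straight up to 108 mm; above that it feels like an even cone, 58 mm wide narrowing to 28 mm at the cap. Hold it across this, 150 to 175 mm above its base.
- red_bottle: The slimmer sauce bottle: red sauce, yellow-brown cap; 47 mm across, 188 mm tall, about 0.27 kg, in one of the rings at the start. Origin: centre of its underside; z up along the bottle. Straight up to 94 mm; above that it feels like an even cone, 47 mm wide narrowing to 22 mm at the cap. Hold it across this, 130 to 155 mm above its base.
- pepper_mill: Turned dark wood pepper mill with a small steel knob on top, foot 53 mm across, 192 mm tall, about 0.26 kg, in one of the rings at the start. Origin: centre of its underside; z up. Its head is a 48 mm wide cylinder from 133 to 162 mm above the base: hold it there; below the head is a narrower waist.
- small_glass: Small clear drinking glass, open at the top, 49 mm across the rim, 40 mm at the foot, 62 mm tall, 0.07 kg, on the pedestal in the middle of the stand at the start. Origin: centre of its underside; z up. Can be held across the outside just below the rim.
- tray: Rectangular dark steel tray, fixed, 200 mm (its x) by 220 mm (its y), floor 3 mm thick, rim 20 mm high; empty at the start. Origin: centre of its underside; z up. Room for the two bottles and the mill side by side.
- scale: White kitchen scale, fixed, with a round steel pan 128 mm across whose top is 22 mm above the table. Origin: on the table, straight below the pan's centre; z up. Its housing is 140 mm wide (y) and reaches 110 mm from the origin towards its own -x (the display side) and 76 mm towards +x.
Not all that is in view belongs to the job. What is shaped like the dark_bottle but orange or purple is not meant. Leave any purple look-alike of the small_glass alone.

How it is judged:
On the way, in this order (a step that is already met when the one before it is completed fails the run):
1. both bottles and the pepper mill stand upright on the tray together, let go (x of dark_bottle in the frame of tray between -0.095 and 0.095 m and y of dark_bottle in the frame of tray between -0.105 and 0.105 m and z of each of dark_bottle, red_bottle, pepper_mill in the frame of tray below 0.01 m and angle between each of dark_bottle, red_bottle, pepper_mill's own z axis and vertical below 0.1 rad and contact force between the fingers and dark_bottle below 0.1 N and linear speed of each of dark_bottle, red_bottle, pepper_mill below 0.03 m/s and x of red_bottle in the frame of tray between -0.095 and 0.095 m and y of red_bottle in the frame of tray between -0.105 and 0.105 m and contact force between the fingers and red_bottle below 0.1 N and x of pepper_mill in the frame of tray between -0.095 and 0.095 m and y of pepper_mill in the frame of tray between -0.105 and 0.105 m and contact force between the fingers and pepper_mill below 0.1 N), for 0.2 s.
2. the small glass stands upright in the middle of the scale pan, let go (horizontal distance between small_glass and scale below 0.015 m and z of small_glass in the frame of scale between 0.017 and 0.027 m and contact force between the fingers and small_glass below 0.1 N and angle between small_glass's own z axis and vertical below 0.1 rad and linear speed of small_glass below 0.02 m/s), for 0.2 s.
At the end, for the whole second after the job is handed in: Each of the two bottles and the pepper mill stands upright and still in the ring it came from (origin within 15 mm of where it started, tilt under 0.1 rad), and the small glass stands upright and still on the scale pan within 15 mm of its centre; all let go (all of step 2 and distance of each of dark_bottle, red_bottle, pepper_mill from where it was at the start of the episode below 0.015 m and contact force between the fingers and dark_bottle below 0.1 N and angle between each of dark_bottle, red_bottle, pepper_mill's own z axis and vertical below 0.1 rad and linear speed of each of dark_bottle, red_bottle, pepper_mill below 0.02 m/s and contact force between the fingers and red_bottle below 0.1 N and contact force between the fingers and pepper_mill below 0.1 N); the robot touches nothing.
It fails at once if a bottle, the mill or the glass is knocked over (tilted more than 0.6 rad) (angle between any of dark_bottle, red_bottle, pepper_mill, small_glass's own z axis and vertical above 0.6 rad).
It fails at once if a bottle, the mill or the glass is dropped (falls free faster than 0.7 m/s, as after some 25 mm) ((contact force between the fingers and dark_bottle below 0.1 N and linear speed of dark_bottle above 0.7 m/s) or (contact force between the fingers and red_bottle below 0.1 N and linear speed of red_bottle above 0.7 m/s) or (contact force between the fingers and pepper_mill below 0.1 N and linear speed of pepper_mill above 0.7 m/s) or (contact force between the fingers and small_glass below 0.1 N and linear speed of small_glass above 0.7 m/s)).
It also fails if it takes over 152 s, if anything falls off the work surface, if the arm or the gripper's body presses on something with over 40 N, if the wrist force passes 120 N, or if a joint passes its speed limit or range.

ROBOT

A 6-joint arm with a two-finger parallel gripper is mounted at the origin on a cart in front of the work surface, level with it; the furniture and walls round the work are solid. World frame = base frame: x ahead of the robot, y to its left, z up, the work surface at z = 0. Lengths are in m, angles in rad, forces in N, time in s.
With the tool pointing down it reaches from about 0.3 to 0.75 m from the base axis. Payload 8.5 kg.
Tool frame: the origin (TCP) lies at the very end of the fingers, on their centre line; the grasp point (between the pads) lies 19 mm behind it (manip.tcp_to_grasp is the z of the grasp point in the tool frame, in m); z points along the fingers, y is the line along which they close (so a half turn about z gives the same grasp; the last joint's range is limited). The gripper opens to 85 mm and grips with 20 to 120 N. Pads are 22 mm wide; open, the fingers measure 114 mm over their backs; the gripper's body (76 mm by 85 mm) begins 54 mm behind the grasp point. The pads swing forward as they close: fully open they stand 13 mm farther back than shut.
Start: joints at [0.93, 0.381, 1.297, -0, 1.464, -0.215], TCP at [0.227, 0.501, 0.231] pointing down, gripper open.
Joint ranges: [-3.11, 3.11], [-0.89, 2.33], [0.22, 2.48], [-1.42, 4.56], [0.17, 2.85], [-2.88, 2.88]. Speed limits (rad/s): [2.39, 2.39, 3.14, 3.14, 3.14, 3.14].

INTERFACE

Orientations are given as a 3x3 rotation matrix whose columns are the frame's x, y, z axes.
In Python, from station import monitor, viewer, ticket, manip gives the robot as it stands.
- The arm moves only by the tool play_rows, never from a script. Its argument "plan" is a list that holds one entry, the list of rows, each a list of 4 numbers: the shift along the tool's x, y, z in m, then the turn about the tool's z in degrees. In form: [[[x, y, z, turn], ...]]. A call has 1 to 5 rows; each row shifts and turns the commanded pose from where the row before left it, along the tool's axes as they then stand; what a row does not reach is not made up. A row lasts 1/10 s, in which the tool goes at most 50 mm and 8.59 degrees, less where a joint would pass 70% of its speed; a pose out of reach is approached as far as the arm can. A call is refused whole if a number of a shift passes 0.05 or a number of a turn 8.59, either way. A call with a gripper value outside its range is refused whole. "fingers" is the opening, from 0 (shut) to 1 (fully open), set as the call begins (left out, the last holds). The fingers move at their own pace and stop on an object; the grip force is fixed at half the most. Time passes only in rows, so rows that do not move let the fingers close. It gives the time, the measured TCP pose, the force, the opening and the grip force at its end, in the units of the state.
- monitor.get_state(): the state, without advancing time (a new reading comes with each control period).
- viewer.snapshot(name): name is "scene" or "top"; returns the picture (400x640x3 uint8, red, green, blue); there is no depth.
- viewer.camera_params(name): a dict with "camera_matrix" (3x3 intrinsics, pixels), "k1" (the pictures are not rectified: a ray, as slopes to the right and down, at radius r is drawn at 1 + k1 r^2 times it, then the intrinsics apply), "R" (3x3) and "t" (3): a world point X has camera coordinates R X + t. Camera axes: x right, y down, z forward; pixel columns grow to the right and rows downward; lengths in m; the calibration is good to about 2 mm. A picture is of the moment at which its call begins. camera_params takes no time and is no camera call.
- ticket.hand_in(): hands the job in; it is judged then, once.
Trained networks look in the newest picture that a camera, given by its name, has taken for a name from the list of things; names that differ only in an ending like _2 or _b are one class to them, and where a whole thing is asked for, a point or a joint stands for the part that bears it (a point fixed in the world has none). Each returns a list of dicts, best first, with "conf" (0 to 1); they miss things now and then, are a little off and sometimes report something else, mostly with a low value. They report only what shows in the picture. A call takes as long as a camera call. They do not tell look-alikes from the thing itself.
- viewer.spot_in(camera, label): "position" ([x, y, z] in m, in world coordinates, good to about 4 mm: the middle of the surface that is visible of it).
The state is a dict: "time_s": time; "joint_positions": joint angles; "joint_vel": joint speeds; "effort": joint torques, N m; "tcp_pos": TCP position; "ee_rot": TCP orientation; "ft_force": force on the tool from outside, world axes, zero at the start; "wrist_torque": the same for the moment, N m; "finger_gap": finger opening in m; "gripper_force": force on a finger pad.
Only numpy, scipy, OpenCV 4.12 (cv2) and the standard library are available. Lean on these libraries where they do the work, as an engineer would, in place of code of your own. Each camera call takes 0.05 s, during which the arm holds its last target. There are 200 camera calls.

## Working session

There is one attempt and no reset: what is moved stays moved. The work goes in short steps, Python scripts to look and compute and a tool call to move; the robot and the scene stay as the last step left them, time stands still between calls to the robot, and variables do not carry over. Pictures are saved under pics/ and viewed, at most 14 in all, crops included, and the job is handed in when it is done.

Besides the shell and the picture viewer there is one more tool, called after "Request:" as name(argument=value, ...), one argument or row to a line, values as JSON. play_rows: Moves the arm, as the interface text tells. Its arguments: {"type":"object","properties":{"plan":{"type":"array","items":{"type":"array","items":{"type":"array","items":{"type":"number"}}}},"fingers":{"type":"number"}},"required":["plan"]}

```bash
mkdir -p pics; ls; cat > h.py <<'E'
import numpy as np, cv2
from station import monitor, viewer, ticket, manip
def snap(n,f=None):
    im=viewer.snapshot(n)
    if f: cv2.imwrite('pics/'+f,im[:,:,::-1])
    return im
def ray(n,px):
    p=viewer.camera_params(n);K=np.array(p['camera_matrix'],float);R=np.array(p['R']);t=np.array(p['t'])
    d=np.linalg.inv(K)@[px[0],px[1],1];rd=np.hypot(d[0],d[1]);r=rd
    for _ in range(30): r=rd/(1+p['k1']*r*r)
    s=r/rd if rd>1e-9 else 1
    return -R.T@t, R.T@np.array([d[0]*s,d[1]*s,1])
def proj(n,X):
    p=viewer.camera_params(n);K=np.array(p['camera_matrix'],float)
    c=np.array(p['R'])@np.array(X,float)+np.array(p['t']);x=c[:2]/c[2];x=x*(1+p['k1']*(x@x))
    return (K@[x[0],x[1],1])[:2]
def atz(n,px,z):
    o,d=ray(n,px);return o+d*(z-o[2])/d[2]
def tri(pa,pb):
    (o1,d1),(o2,d2)=ray('scene',pa),ray('top',pb)
    A=np.stack([d1,-d2],1);s=np.linalg.lstsq(A,o2-o1,rcond=None)[0]
    a=o1+s[0]*d1;b=o2+s[1]*d2;return (a+b)/2,np.linalg.norm(a-b)
E
python3 - <<'E'
from h import *
np.set_printoptions(precision=3,suppress=True)
snap('scene','s0.png');snap('top','t0.png')
for l in ['dark_bottle','red_bottle','pepper_mill','small_glass','stand','tray','scale']:
  for c in ['scene','top']:
    for d in viewer.spot_in(c,l): print(l,c,np.array(d['position']),round(d['conf'],2),proj(c,d['position']).round())
s=monitor.get_state();print(s['time_s'],s['tcp_pos'],np.array(s['ee_rot']),s['finger_gap'],manip.tcp_to_grasp)
for c in ['scene','top']: print(viewer.camera_params(c))
E
```

```text
pics
dark_bottle scene [ 0.474 -0.369  0.114] 0.83 [365. 197.]
dark_bottle scene [ 0.503 -0.658  0.1  ] 0.61 [449. 220.]
dark_bottle scene [ 0.275 -0.31   0.103] 0.56 [323. 224.]
dark_bottle top [ 0.508 -0.638  0.129] 0.77 [425. 189.]
dark_bottle top [ 0.282 -0.297  0.138] 0.72 [344. 248.]
dark_bottle top [ 0.477 -0.358  0.139] 0.6 [357. 198.]
dark_bottle top [ 0.43  -0.252  0.118] 0.16 [331. 212.]
red_bottle scene [ 0.428 -0.263  0.112] 0.8 [332. 195.]
red_bottle top [ 0.428 -0.25   0.117] 0.44 [330. 212.]
pepper_mill scene [ 0.548 -0.265  0.142] 0.8 [348. 173.]
pepper_mill top [ 0.551 -0.257  0.163] 0.67 [331. 180.]
small_glass scene [ 0.451 -0.717  0.043] 0.73 [460. 248.]
small_glass scene [ 0.489 -0.3    0.071] 0.58 [349. 199.]
small_glass top [ 0.463 -0.726  0.034] 0.53 [440. 203.]
small_glass top [ 0.505 -0.293  0.06 ] 0.5 [339. 196.]
stand scene [ 0.462 -0.311  0.007] 0.59 [347. 218.]
stand scene [ 0.49  -0.294  0.078] 0.24 [347. 197.]
stand top [ 0.484 -0.296  0.008] 0.86 [339. 203.]
tray scene [0.468 0.302 0.002] 0.64 [217. 176.]
tray top [0.471 0.302 0.005] 0.57 [202. 211.]
scale scene [ 0.507 -0.012  0.017] 0.67 [285. 188.]
scale top [0.526 0.003 0.018] 0.55 [270. 196.]
0.8 [0.227 0.501 0.231] [[-0.911  0.413  0.   ]
 [ 0.413  0.911  0.   ]
 [-0.     0.    -1.   ]] 0.08570334742995792 -0.0187
{'camera_matrix': array([[433.538,   0.   , 321.968],
       [  0.   , 433.538, 198.202],
       [  0.   ,   0.   ,   1.   ]]), 'k1': -0.04397740661378516, 'R': array([[ 0.477, -0.879,  0.013],
       [-0.483, -0.275, -0.831],
       [ 0.734,  0.39 , -0.556]]), 't': array([-0.401,  0.217,  1.367])}
{'camera_matrix': array([[369.461,   0.   , 317.337],
       [  0.   , 369.461, 201.029],
       [  0.   ,   0.   ,   1.   ]]), 'k1': -0.01933279062943432, 'R': array([[-0.037, -0.999,  0.001],
       [-0.979,  0.036, -0.201],
       [ 0.201, -0.008, -0.98 ]]), 't': array([-0.182,  0.496,  1.515])}
```

View pics/s0.png

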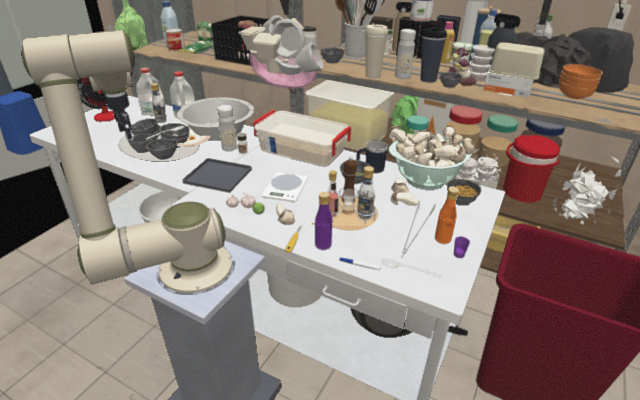

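View pics/t0.png

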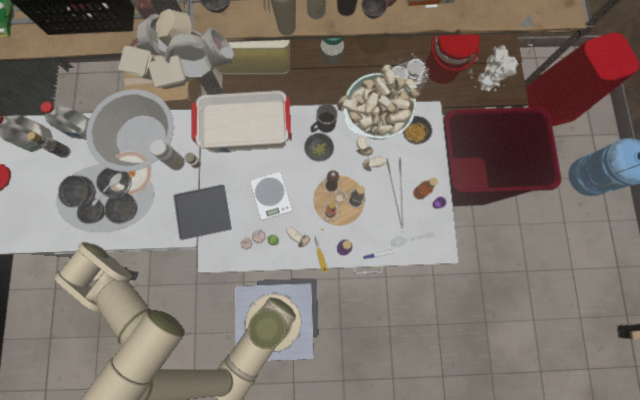

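The dark bottle could be any of three: dark (365,197) in the stand, purple (323,224) and orange (449,220), both outside it. The glass could be the clear one (349,199) in the stand or the purple one (460,248). I choose the dark bottle and the clear glass, both in the stand. The red bottle (332,195) and mill (348,173) have no doubles. I'll check this in a close crop.

```bash
python3 - <<'E'
import cv2,numpy as np
s=cv2.imread('pics/s0.png');t=cv2.imread('pics/t0.png')
a=cv2.resize(s[145:240,300:400],(800,600)[:1]*1+(760,) if 0 else (632,600),interpolation=cv2.INTER_CUBIC)
cv2.imwrite('pics/s0c.png',a)
b=cv2.resize(t[165:235,170:375],None,fx=3.9,fy=3.9,interpolation=cv2.INTER_CUBIC);cv2.imwrite('pics/t0c.png',b);print(a.shape,b.shape)
E
```

```text
(600, 632, 3) (273, 800, 3)
```

View pics/s0c.png

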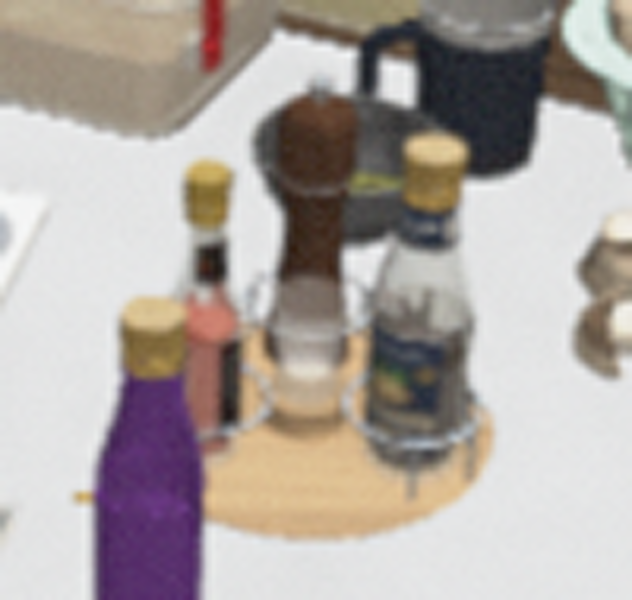

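View pics/t0c.png

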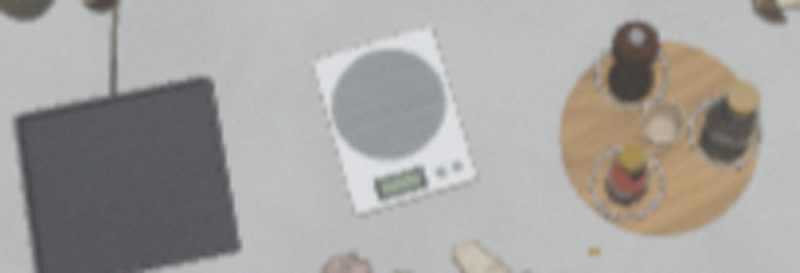

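The crops confirm the choice: dark bottle cap at about (369,168), red cap (333,172) and mill knob (350,158) all stand in the stand's rings, with the clear glass between them. Purple and orange bottles stand outside.

```bash
python3 - <<'E'
from h import *
np.set_printoptions(precision=4,suppress=True)
S=lambda x,y:((x+.5)/6.32+299.5,(y+.5)/6.316+144.5)
T=lambda x,y:((x+.5)/3.9+169.5,(y+.5)/3.9+164.5)
for n,a,b,z in [('red',S(209,172),T(632,155),.196),('dark',S(438,147),T(743,92),.215),('mill',S(321,83),T(636,34),.2),('glassrim',S(309,295),T(665,122),.092)]:
    print(n,*tri(a,b),'top@z',atz('top',b,z),'scene@z',atz('scene',a,z))
t=cv2.imread('pics/t0.png');hsv=cv2.cvtColor(t,cv2.COLOR_BGR2HSV)
# stand: hull of wood pixels
def hull(m,box,n):
    m=m.astype(np.uint8);k=np.zeros_like(m);x0,y0,x1,y1=box;k[y0:y1,x0:x1]=m[y0:y1,x0:x1]
    k=cv2.morphologyEx(k,cv2.MORPH_OPEN,np.ones((2,2)))
    nl,l,st,_=cv2.connectedComponentsWithStats(k);i=1+np.argmax(st[1:,4]);p=np.argwhere(l==i)[:,::-1]
    return cv2.convexHull(p.astype(np.int32))[:,0].astype(float)
h,s,v=[hsv[:,:,i].astype(int) for i in range(3)]
def circ(P):
    A=np.c_[2*P[:,:2],np.ones(len(P))];c=np.linalg.lstsq(A,(P[:,:2]**2).sum(1),rcond=None)[0];return c[:2],np.sqrt(c[2]+c[:2]@c[:2])
H=hull((h<25)&(s>60)&(v>120),(308,170,370,230),0);print('stand',circ(np.array([atz('top',p,.008) for p in H])))
print('pan med',v[180:200,262:280].mean(),v[203:205,270:275].mean())
H=hull((v<185)&(s<60),(252,175,288,207),0);print('pan',circ(np.array([atz('top',p,.022) for p in H])),H[:,0].min(),H[:,0].max(),H[:,1].min(),H[:,1].max())
H=hull(v<120,(170,175,235,245),0);r=cv2.minAreaRect(np.array([atz('top',p,.012)[:2] for p in H],dtype=np.float32));print('tray',r)
for c,l in [('scene','tray'),('top','tray')]: pass
print('tray corners',[atz('top',T(*q),.02)[:2] for q in [(15,117),(210,78),(240,248)]])
E
```

```text
red [ 0.4442 -0.2538  0.1952] 2.289890434916871e-05 top@z [ 0.444  -0.2537  0.196 ] scene@z [ 0.443  -0.2544  0.196 ]
dark [ 0.4988 -0.3638  0.2151] 0.0004362112854482809 top@z [ 0.4989 -0.3641  0.215 ] scene@z [ 0.4988 -0.3636  0.215 ]
mill [ 0.567  -0.2631  0.1949] 0.0005944249120782455 top@z [ 0.5657 -0.2631  0.2   ] scene@z [ 0.5581 -0.2667  0.2   ]
glassrim [ 0.4967 -0.2943  0.0993] 0.000951917895620062 top@z [ 0.4985 -0.2952  0.092 ] scene@z [ 0.5068 -0.2893  0.092 ]
stand (array([ 0.4958, -0.2972]), np.float64(0.10873250697723946))
pan med 157.38611111111112 160.3
pan (array([0.5408, 0.0049]), np.float64(0.06350530045558793)) 254.0 284.0 179.0 206.0
tray ((0.4657876789569855, 0.2949281930923462), (0.20312167704105377, 0.22286109626293182), 10.134552001953125)
tray corners [array([0.5469, 0.4232]), array([0.5835, 0.2059]), array([0.3907, 0.1705])]
```

Request:
play_rows(
  plan=[
    [[0,0,0,-8.13],[0,0,0,-8.13],[0,0,0,-8.13],[-0.04,0,0,0],[-0.04,0,0,0]],
  ],
  fingers=1,
)

```text
time_s: 1.3
tcp_pos: [0.3075, 0.5011, 0.2318]
ee_rot: [[-1.0, -0.002, 0.0], [-0.002, 1.0, 0.0], [-0.0, 0.0, -1.0]]
ft_force: [0.2, 0.1, 0.6]
finger_gap: 0.0851
gripper_force: 0.0
```

Request:
play_rows(
  plan=[
    [[-0.04,-0.04,0,0],[-0.04,-0.04,0,0],[-0.03,-0.04,0,0],[-0.03,-0.04,-0.02,0],[0,-0.045,0,0]],
  ],
)

```text
time_s: 1.8
tcp_pos: [0.439, 0.3065, 0.2511]
ee_rot: [[-1.0, 0.002, 0.004], [0.002, 1.0, 0.001], [-0.004, 0.001, -1.0]]
ft_force: [0.2, -0.1, -0.1]
finger_gap: 0.0855
gripper_force: 0.0
```

Request:
play_rows(
  plan=[
    [[0,-0.045,0,0],[0,-0.045,0,0],[0,-0.045,0,0],[0,-0.045,0,0],[0,-0.045,0,0]],
  ],
)

```text
time_s: 2.3
tcp_pos: [0.4353, 0.0813, 0.2501]
ee_rot: [[-1.0, -0.0, 0.001], [-0.0, 1.0, -0.0], [-0.001, -0.0, -1.0]]
ft_force: [0.5, -0.7, 0.3]
finger_gap: 0.0851
gripper_force: 0.0
```

Request:
play_rows(
  plan=[
    [[0,-0.045,0,0],[0,-0.045,0,0],[0,-0.045,0,0],[0,-0.045,0,0],[0,-0.045,0,0]],
  ],
)

```text
time_s: 2.8
tcp_pos: [0.4353, -0.1439, 0.2501]
ee_rot: [[-1.0, 0.0, 0.001], [0.0, 1.0, -0.0], [-0.001, -0.0, -1.0]]
ft_force: [0.0, 0.2, -0.0]
finger_gap: 0.0853
gripper_force: 0.0
```

Request:
play_rows(
  plan=[
    [[0,-0.045,0,0],[0,-0.03,0,0],[0,-0.02,0,0],[0,0,0,0],[0,0,0,0]],
  ],
)

```text
time_s: 3.3
tcp_pos: [0.4355, -0.2367, 0.2498]
ee_rot: [[-1.0, 0.001, -0.0], [0.001, 1.0, 0.001], [0.0, 0.001, -1.0]]
ft_force: [-0.9, 0.3, -0.4]
finger_gap: 0.0855
gripper_force: 0.0
```

Request:
play_rows(
  plan=[
    [[-0.0085,-0.017,0,0],[0,0,0.02,0],[0,0,0.03,0],[0,0,0.03,0],[0,0,0.025,0]],
  ],
)

```text
time_s: 3.8
tcp_pos: [0.4441, -0.2523, 0.1438]
ee_rot: [[-1.0, -0.001, -0.0], [-0.001, 1.0, 0.001], [0.0, 0.001, -1.0]]
ft_force: [0.1, -0.2, 0.1]
finger_gap: 0.0856
gripper_force: 0.0
```

Request:
play_rows(
  plan=[
    [[0,0,0.011,0],[0,0,0,0],[0,0,0,0],[0,0,0,0]],
  ],
)

```text
time_s: 4.2
tcp_pos: [0.4447, -0.2542, 0.1352]
ee_rot: [[-1.0, -0.0, 0.002], [-0.0, 1.0, -0.002], [-0.002, -0.002, -1.0]]
ft_force: [-0.0, 0.6, 0.1]
finger_gap: 0.0854
gripper_force: 0.0
```

```bash
python3 - <<'E'
from h import *
a=snap('scene');b=snap('top')
a=cv2.resize(a[125:240,280:420],(560,460),interpolation=cv2.INTER_CUBIC);b=cv2.resize(b[165:235,300:380],(240*2,420),interpolation=cv2.INTER_CUBIC)[:, :230]
c=np.zeros((460,790,3),np.uint8);c[:,:560]=a;c[:420,560:]=b;cv2.imwrite('pics/c1.png',c[:,:,::-1])
print(monitor.get_state()['tcp_pos'])
E
```

```text
[ 0.44448585 -0.25420304  0.13488852]
```

View pics/c1.png

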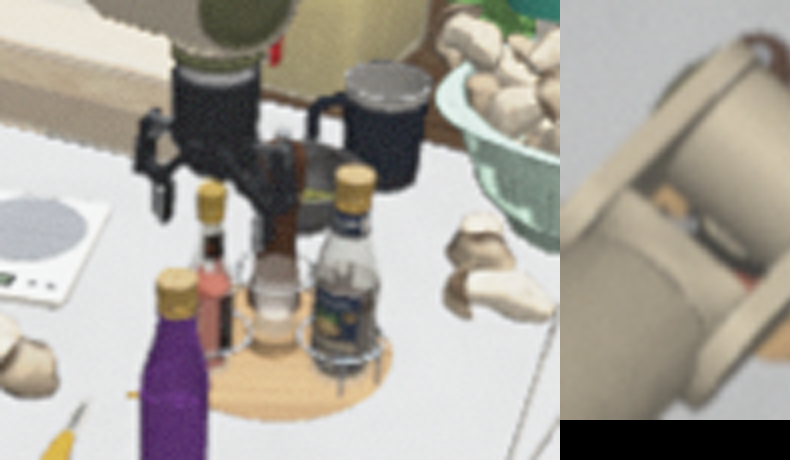

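The fingers straddle the red bottle: cap at (210,200) in the crop, finger tips near (160,200) and (275,220). I close now.

Request:
play_rows(
  plan=[
    [[0,0,0,0],[0,0,0,0],[0,0,0,0],[0,0,0,0],[0,0,0,0]],
  ],
  fingers=0,
)

```text
time_s: 4.8
tcp_pos: [0.4444, -0.2541, 0.1344]
ee_rot: [[-1.0, 0.0, 0.001], [0.0, 1.0, -0.001], [-0.001, -0.001, -1.0]]
ft_force: [-0.7, 1.2, 6.0]
finger_gap: 0.0332
gripper_force: 59.6
```

Request:
play_rows(
  plan=[
    [[0,0,0,0],[0,0,0,0],[0,0,0,0],[0,0,0,0],[0,0,0,0]],
  ],
)

```text
time_s: 5.3
tcp_pos: [0.4444, -0.2541, 0.1344]
ee_rot: [[-1.0, 0.0, 0.001], [0.0, 1.0, -0.001], [-0.001, -0.001, -1.0]]
ft_force: [0.7, 1.4, 5.3]
finger_gap: 0.0332
gripper_force: 59.5
```

Request:
play_rows(
  plan=[
    [[0,0,-0.005,0],[0,0,-0.015,0],[0,0,-0.025,0],[0,0,-0.025,0],[0,0,-0.01,0]],
  ],
)

```text
time_s: 5.8
tcp_pos: [0.4445, -0.2544, 0.2158]
ee_rot: [[-1.0, 0.0, 0.002], [0.0, 1.0, -0.002], [-0.002, -0.002, -1.0]]
ft_force: [-0.4, 0.2, -1.9]
finger_gap: 0.033
gripper_force: 59.4
```

Request:
play_rows(
  plan=[
    [[0,0,0,0],[0.01,0.015,0,0],[0.01,0.025,0,0],[0.01,0.03,0,0],[0.01,0.03,0,0]],
  ],
)

```text
time_s: 6.3
tcp_pos: [0.4031, -0.1527, 0.2123]
ee_rot: [[-1.0, 0.001, -0.002], [0.001, 1.0, 0.002], [0.002, 0.002, -1.0]]
ft_force: [0.6, 0.5, -1.5]
finger_gap: 0.0336
gripper_force: 59.5
```

Request:
play_rows(
  plan=[
    [[0,0.03,0,0],[0,0.03,0,0],[0,0.03,0,0],[0,0.03,0,0],[0,0.03,0,0]],
  ],
)

```text
time_s: 6.8
tcp_pos: [0.4034, -0.0027, 0.2126]
ee_rot: [[-1.0, 0.0, -0.002], [0.0, 1.0, 0.001], [0.002, 0.001, -1.0]]
ft_force: [0.5, -0.3, -1.7]
finger_gap: 0.0329
gripper_force: 59.5
```

Request:
play_rows(
  plan=[
    [[0,0.03,0,0],[0,0.03,0,0],[0,0.03,0,0],[0,0.03,0,0],[0,0.03,0,0]],
  ],
)

```text
time_s: 7.3
tcp_pos: [0.4034, 0.1472, 0.2125]
ee_rot: [[-1.0, 0.0, -0.003], [0.0, 1.0, -0.0], [0.003, -0.0, -1.0]]
ft_force: [0.1, 0.1, -2.3]
finger_gap: 0.0333
gripper_force: 59.5
```

Request:
play_rows(
  plan=[
    [[0,0.03,0,0],[0,0.03,0,0],[0,0.03,0,0],[0,0.03,0,0],[0,0.03,0,0]],
  ],
)

```text
time_s: 7.8
tcp_pos: [0.4035, 0.297, 0.2122]
ee_rot: [[-1.0, 0.0, -0.003], [0.0, 1.0, -0.001], [0.003, -0.001, -1.0]]
ft_force: [1.2, 0.0, -2.3]
finger_gap: 0.0332
gripper_force: 59.5
```

Request:
play_rows(
  plan=[
    [[0,0.025,0,0],[0,0.015,0,0],[0,0.005,0,0],[0,0,0,0],[0,0,0,0]],
  ],
)

```text
time_s: 8.3
tcp_pos: [0.4043, 0.3401, 0.2136]
ee_rot: [[-1.0, 0.001, -0.001], [0.001, 1.0, -0.001], [0.001, -0.001, -1.0]]
ft_force: [-0.2, 0.1, -1.5]
finger_gap: 0.0331
gripper_force: 59.5
```

Request:
play_rows(
  plan=[
    [[0,0,0.015,0],[0,0,0.025,0],[0,0,0.025,0],[0,0,0.01,0],[0,0,0.005,0]],
  ],
)

```text
time_s: 8.8
tcp_pos: [0.4043, 0.3403, 0.1335]
ee_rot: [[-1.0, 0.001, -0.001], [0.001, 1.0, -0.001], [0.001, -0.001, -1.0]]
ft_force: [0.0, -0.1, -1.4]
finger_gap: 0.0331
gripper_force: 59.6
```

Request:
play_rows(
  plan=[
    [[0,0,0.003,0],[0,0,0,0],[0,0,0,0],[0,0,0,0]],
  ],
)

```text
time_s: 9.2
tcp_pos: [0.4044, 0.3411, 0.1315]
ee_rot: [[-1.0, 0.0, 0.001], [0.0, 1.0, 0.001], [-0.001, 0.001, -1.0]]
ft_force: [-0.4, 0.2, -2.2]
finger_gap: 0.0333
gripper_force: 59.6
```

Request:
play_rows(
  plan=[
    [[0,0,0.001,0],[0,0,0,0],[0,0,0,0]],
  ],
)

```text
time_s: 9.5
tcp_pos: [0.4042, 0.341, 0.1299]
ee_rot: [[-1.0, 0.0, 0.0], [0.0, 1.0, 0.0], [-0.0, 0.0, -1.0]]
ft_force: [-0.1, 0.6, -2.3]
finger_gap: 0.0333
gripper_force: 59.6
```

Request:
play_rows(
  plan=[
    [[0,0,0.001,0],[0,0,0,0],[0,0,0,0]],
  ],
)

```text
time_s: 9.8
tcp_pos: [0.4045, 0.3412, 0.1294]
ee_rot: [[-1.0, 0.0, 0.001], [0.0, 1.0, 0.001], [-0.001, 0.001, -1.0]]
ft_force: [0.2, -0.1, 4.5]
finger_gap: 0.0329
gripper_force: 60.5
```

Request:
play_rows(
  plan=[
    [[0,0,0.001,0],[0,0,0,0],[0,0,0,0]],
  ],
)

```text
time_s: 10.1
tcp_pos: [0.4049, 0.3414, 0.1294]
ee_rot: [[-1.0, 0.0, 0.003], [0.0, 1.0, 0.001], [-0.003, 0.001, -1.0]]
ft_force: [-1.2, -0.8, 11.7]
finger_gap: 0.033
gripper_force: 61.7
```

Request:
play_rows(
  plan=[
    [[0,0,0,0],[0,0,0,0],[0,0,0,0],[0,0,0,0],[0,0,0,0]],
  ],
  fingers=1,
)

```text
time_s: 10.6
tcp_pos: [0.4042, 0.341, 0.1277]
ee_rot: [[-1.0, 0.0, -0.0], [0.0, 1.0, -0.0], [0.0, -0.0, -1.0]]
ft_force: [-1.2, -0.6, -1.0]
finger_gap: 0.0853
gripper_force: 0.0
```

Request:
play_rows(
  plan=[
    [[0,0,-0.01,0],[0,0,-0.03,0],[0,0,-0.04,0],[0,0,-0.04,0],[0,0,0,0]],
  ],
)

```text
time_s: 11.1
tcp_pos: [0.4057, 0.3419, 0.2539]
ee_rot: [[-1.0, -0.0, 0.01], [-0.0, 1.0, 0.005], [-0.01, 0.005, -1.0]]
ft_force: [0.1, 0.6, 0.2]
finger_gap: 0.0856
gripper_force: 0.0
```

Request:
play_rows(
  plan=[
    [[0,-0.04,0,0],[0,-0.04,0,0],[0,-0.04,0,0],[-0.02,-0.04,0,0],[-0.02,-0.04,0,0]],
  ],
)

```text
time_s: 11.6
tcp_pos: [0.4441, 0.1395, 0.2484]
ee_rot: [[-1.0, -0.0, 0.001], [-0.0, 1.0, 0.0], [-0.001, 0.0, -1.0]]
ft_force: [0.9, 1.2, -0.3]
finger_gap: 0.0855
gripper_force: 0.0
```

Request:
play_rows(
  plan=[
    [[-0.02,-0.04,0,0],[-0.02,-0.04,0,0],[-0.02,-0.04,0,0],[-0.02,-0.04,0,0],[-0.02,-0.04,0,0]],
  ],
)

```text
time_s: 12.1
tcp_pos: [0.5446, -0.0608, 0.248]
ee_rot: [[-1.0, 0.0, 0.0], [0.0, 1.0, 0.0], [-0.0, 0.0, -1.0]]
ft_force: [-0.1, -0.1, -0.2]
finger_gap: 0.0858
gripper_force: 0.0
```

Request:
play_rows(
  plan=[
    [[-0.02,-0.04,0,0],[0,-0.04,0,0],[0,-0.04,0,0],[0,-0.04,0,0],[0,-0.025,0,0]],
  ],
)

```text
time_s: 12.6
tcp_pos: [0.5637, -0.2467, 0.2476]
ee_rot: [[-1.0, 0.002, -0.001], [0.002, 1.0, -0.0], [0.001, -0.0, -1.0]]
ft_force: [-0.0, -0.2, -0.2]
finger_gap: 0.0856
gripper_force: 0.0
```

Request:
play_rows(
  plan=[
    [[0,-0.02,0,0],[0,0,0,0],[0,0,0,0]],
  ],
)

```text
time_s: 12.9
tcp_pos: [0.5641, -0.2635, 0.2479]
ee_rot: [[-1.0, 0.0, -0.0], [0.0, 1.0, 0.001], [0.0, 0.001, -1.0]]
ft_force: [0.6, 0.0, 0.2]
finger_gap: 0.0855
gripper_force: 0.0
```

```bash
python3 - <<'E'
from h import *
a=snap('scene');b=snap('top')
c=np.zeros((560,790,3),np.uint8)
c[:560,:395]=cv2.resize(a[125:237,285:364],(395,560),interpolation=cv2.INTER_CUBIC)
c[:480,395:]=cv2.resize(a[125:221,180:259],(395,480),interpolation=cv2.INTER_CUBIC);cv2.imwrite('pics/c2.png',c[:,:,::-1])
print(monitor.get_state()['tcp_pos'])
E
```

```text
[ 0.5643159  -0.26275449  0.24810195]
```

View pics/c2.png

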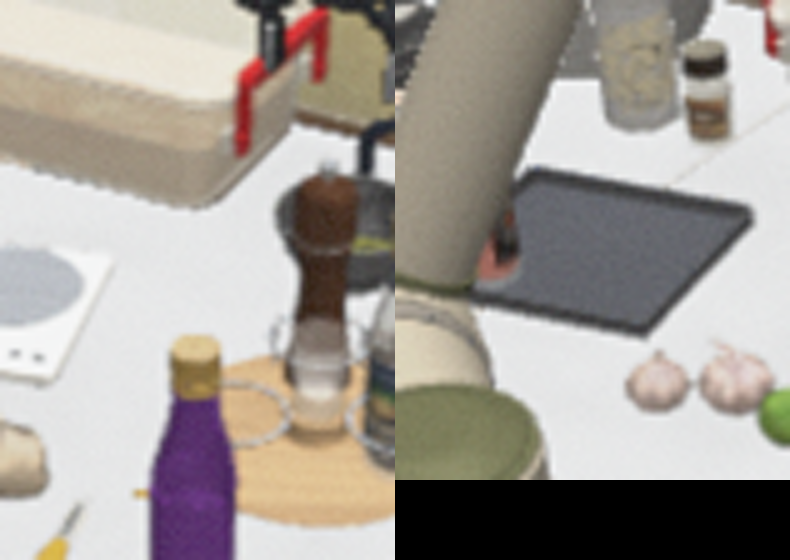

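The red bottle stands in the tray, partly behind the arm at crop (500,250). The mill stands free below the gripper, with its knob at crop (330,170).

Request:
play_rows(
  plan=[
    [[0,0,0.02,0],[0,0,0.03,0],[0,0,0.03,0],[0,0,0.022,0],[0,0,0.01,0]],
  ],
)

```text
time_s: 13.5
tcp_pos: [0.5637, -0.2624, 0.1341]
ee_rot: [[-1.0, -0.001, -0.002], [-0.001, 1.0, 0.002], [0.002, 0.002, -1.0]]
ft_force: [0.2, 0.3, 0.7]
finger_gap: 0.0855
gripper_force: 0.0
```

Request:
play_rows(
  plan=[
    [[0,0,0,0],[0,0,0,0],[0,0,0,0]],
  ],
)

```text
time_s: 13.8
tcp_pos: [0.5647, -0.2641, 0.1374]
ee_rot: [[-1.0, -0.0, 0.002], [-0.0, 1.0, -0.001], [-0.002, -0.001, -1.0]]
ft_force: [0.2, -0.4, 1.0]
finger_gap: 0.0853
gripper_force: 0.0
```

Request:
play_rows(
  plan=[
    [[0,0,0,0],[0,0,0,0],[0,0,0,0],[0,0,0,0],[0,0,0,0]],
  ],
  fingers=0,
)

```text
time_s: 14.3
tcp_pos: [0.5644, -0.2641, 0.1366]
ee_rot: [[-1.0, 0.0, 0.001], [0.0, 1.0, -0.001], [-0.001, -0.001, -1.0]]
ft_force: [-0.7, 1.8, 5.7]
finger_gap: 0.0466
gripper_force: 62.1
```

Request:
play_rows(
  plan=[
    [[0,0,0,0],[0,0,0,0],[0,0,0,0]],
  ],
)

```text
time_s: 14.6
tcp_pos: [0.5644, -0.2641, 0.1367]
ee_rot: [[-1.0, 0.0, 0.001], [0.0, 1.0, -0.001], [-0.001, -0.001, -1.0]]
ft_force: [0.3, 1.0, 5.7]
finger_gap: 0.0468
gripper_force: 62.1
```

Request:
play_rows(
  plan=[
    [[0,0,-0.005,0],[0,0,-0.015,0],[0,0,-0.025,0],[0,0,-0.025,0],[0,0,-0.01,0]],
  ],
)

```text
time_s: 15.1
tcp_pos: [0.5645, -0.2643, 0.218]
ee_rot: [[-1.0, 0.0, 0.002], [0.0, 1.0, -0.002], [-0.002, -0.002, -1.0]]
ft_force: [0.5, 0.1, -2.9]
finger_gap: 0.0465
gripper_force: 61.9
```

Request:
play_rows(
  plan=[
    [[0,0,0,0],[0.01,0.015,0,0],[0.01,0.025,0,0],[0.01,0.03,0,0],[0.01,0.03,0,0]],
  ],
)

```text
time_s: 15.6
tcp_pos: [0.5231, -0.1628, 0.214]
ee_rot: [[-1.0, 0.001, -0.003], [0.001, 1.0, 0.002], [0.003, 0.002, -1.0]]
ft_force: [-0.4, 0.1, -2.2]
finger_gap: 0.0469
gripper_force: 62.0
```

Request:
play_rows(
  plan=[
    [[0,0.03,0,0],[0,0.03,0,0],[0,0.03,0,0],[0,0.03,0,0],[0,0.03,0,0]],
  ],
)

```text
time_s: 16.1
tcp_pos: [0.5234, -0.0127, 0.2143]
ee_rot: [[-1.0, 0.0, -0.003], [0.0, 1.0, 0.001], [0.003, 0.001, -1.0]]
ft_force: [0.6, -0.6, -1.9]
finger_gap: 0.0465
gripper_force: 62.0
```

Request:
play_rows(
  plan=[
    [[0,0.03,0,0],[0,0.03,0,0],[0,0.03,0,0],[0,0.03,0,0],[0,0.03,0,0]],
  ],
)

```text
time_s: 16.6
tcp_pos: [0.5234, 0.1372, 0.2142]
ee_rot: [[-1.0, 0.0, -0.003], [0.0, 1.0, -0.0], [0.003, -0.0, -1.0]]
ft_force: [-0.3, -0.0, -2.8]
finger_gap: 0.0467
gripper_force: 62.0
```

Request:
play_rows(
  plan=[
    [[0,0.03,0,0],[0,0.03,0,0],[0,0.03,0,0],[0,0.03,0,0],[0,0.03,0,0]],
  ],
)

```text
time_s: 17.1
tcp_pos: [0.5235, 0.287, 0.214]
ee_rot: [[-1.0, 0.0, -0.003], [0.0, 1.0, -0.001], [0.003, -0.001, -1.0]]
ft_force: [0.2, -0.6, -1.5]
finger_gap: 0.0468
gripper_force: 62.0
```

Request:
play_rows(
  plan=[
    [[0,0.025,0,0],[0,0.015,0,0],[0,0.005,0,0],[0,0,0,0],[0,0,0,0]],
  ],
)

```text
time_s: 17.6
tcp_pos: [0.5243, 0.33, 0.2156]
ee_rot: [[-1.0, 0.001, -0.001], [0.001, 1.0, -0.001], [0.001, -0.001, -1.0]]
ft_force: [-0.3, 0.5, -1.5]
finger_gap: 0.0467
gripper_force: 62.0
```

Request:
play_rows(
  plan=[
    [[0,0,0.015,0],[0,0,0.025,0],[0,0,0.025,0],[0,0,0.01,0],[0,0,0.005,0]],
  ],
)

```text
time_s: 18.1
tcp_pos: [0.5243, 0.3302, 0.1354]
ee_rot: [[-1.0, 0.001, -0.001], [0.001, 1.0, -0.001], [0.001, -0.001, -1.0]]
ft_force: [-0.5, 0.1, -2.8]
finger_gap: 0.0464
gripper_force: 62.0
```

Request:
play_rows(
  plan=[
    [[0,0,0.003,0],[0,0,0,0],[0,0,0,0],[0,0,0,0]],
  ],
)

```text
time_s: 18.5
tcp_pos: [0.5245, 0.3311, 0.1336]
ee_rot: [[-1.0, 0.0, 0.001], [0.0, 1.0, 0.0], [-0.001, 0.0, -1.0]]
ft_force: [-0.2, 1.0, -2.2]
finger_gap: 0.0464
gripper_force: 62.0
```

Request:
play_rows(
  plan=[
    [[0,0,0.001,0],[0,0,0,0],[0,0,0,0]],
  ],
)

```text
time_s: 18.8
tcp_pos: [0.5242, 0.331, 0.1319]
ee_rot: [[-1.0, 0.0, 0.0], [0.0, 1.0, 0.0], [-0.0, 0.0, -1.0]]
ft_force: [0.2, -0.0, -1.2]
finger_gap: 0.0465
gripper_force: 62.0
```

Request:
play_rows(
  plan=[
    [[0,0,0.001,0],[0,0,0,0],[0,0,0,0]],
  ],
)

```text
time_s: 19.1
tcp_pos: [0.5245, 0.3311, 0.1316]
ee_rot: [[-1.0, 0.0, 0.001], [0.0, 1.0, 0.0], [-0.001, 0.0, -1.0]]
ft_force: [-1.4, -0.1, 5.3]
finger_gap: 0.0461
gripper_force: 62.6
```

Request:
play_rows(
  plan=[
    [[0,0,0,0],[0,0,0,0],[0,0,0,0],[0,0,0,0],[0,0,0,0]],
  ],
  fingers=1,
)

```text
time_s: 19.6
tcp_pos: [0.5242, 0.331, 0.1308]
ee_rot: [[-1.0, 0.0, -0.0], [0.0, 1.0, -0.0], [0.0, -0.0, -1.0]]
ft_force: [-0.9, 0.6, 0.2]
finger_gap: 0.0853
gripper_force: 0.0
```

Request:
play_rows(
  plan=[
    [[0,0,-0.01,0],[0,0,-0.03,0],[0,0,-0.04,0],[0,0,-0.04,0],[0,0,0,0]],
  ],
)

```text
time_s: 20.1
tcp_pos: [0.5257, 0.3317, 0.2578]
ee_rot: [[-1.0, -0.0, 0.011], [-0.0, 1.0, 0.004], [-0.011, 0.004, -1.0]]
ft_force: [0.1, -0.7, -0.7]
finger_gap: 0.0853
gripper_force: 0.0
```

Request:
play_rows(
  plan=[
    [[0,-0.04,0,0],[0,-0.045,0,0],[0,-0.045,0,0],[0.0,-0.045,0,0],[0,-0.045,0,0]],
  ],
)

```text
time_s: 20.6
tcp_pos: [0.5237, 0.1093, 0.2511]
ee_rot: [[-1.0, -0.0, 0.0], [-0.0, 1.0, -0.0], [-0.0, -0.0, -1.0]]
ft_force: [1.6, 0.2, 0.9]
finger_gap: 0.0852
gripper_force: 0.0
```

Request:
play_rows(
  plan=[
    [[0.005,-0.045,0,0],[0.005,-0.045,0,0],[0.005,-0.045,0,0],[0.005,-0.045,0,0],[0.005,-0.045,0,0]],
  ],
)

```text
time_s: 21.1
tcp_pos: [0.4985, -0.1157, 0.2512]
ee_rot: [[-1.0, 0.0, 0.0], [0.0, 1.0, -0.0], [-0.0, -0.0, -1.0]]
ft_force: [1.3, 0.6, -0.5]
finger_gap: 0.0856
gripper_force: 0.0
```

Request:
play_rows(
  plan=[
    [[0,-0.045,0,0],[0,-0.045,0,0],[0,-0.045,0,0],[0,-0.045,0,0],[0,-0.045,0,0]],
  ],
)

```text
time_s: 21.6
tcp_pos: [0.4987, -0.3408, 0.2511]
ee_rot: [[-1.0, 0.0, 0.0], [0.0, 1.0, -0.0], [-0.0, -0.0, -1.0]]
ft_force: [0.5, 0.0, 0.9]
finger_gap: 0.0852
gripper_force: 0.0
```

Request:
play_rows(
  plan=[
    [[0,-0.025,0,0],[0,0,0,0],[0,0,0,0],[0,0,0,0]],
  ],
)

```text
time_s: 22.0
tcp_pos: [0.4993, -0.3628, 0.2512]
ee_rot: [[-1.0, -0.001, 0.0], [-0.001, 1.0, 0.0], [-0.0, 0.0, -1.0]]
ft_force: [0.3, -0.4, -0.1]
finger_gap: 0.0852
gripper_force: 0.0
```

```bash
python3 - <<'E'
from h import *
a=snap('scene');b=snap('top')
c=np.zeros((560,790,3),np.uint8)
c[:560,:395]=cv2.resize(a[125:237,325:404],(395,560),interpolation=cv2.INTER_CUBIC)
c[:480,395:]=cv2.resize(a[125:221,180:259],(395,480),interpolation=cv2.INTER_CUBIC);cv2.imwrite('pics/c3.png',c[:,:,::-1])
print(monitor.get_state()['tcp_pos'])
E
```

```text
[ 0.49939021 -0.36278527  0.25135633]
```

View pics/c3.png

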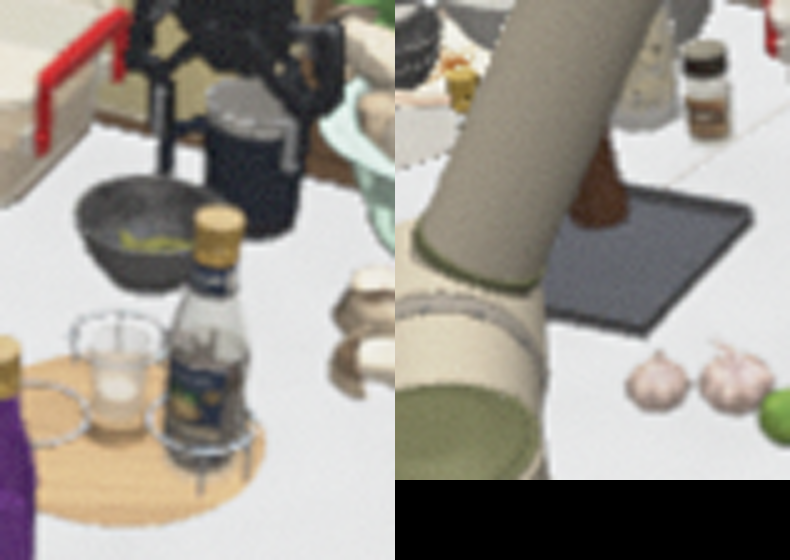

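The mill stands in the tray (crop 600,190). The dark bottle is free below the fingers (cap at crop 218,225), and the glass stands clear in the stand.

Request:
play_rows(
  plan=[
    [[0,-0.001,0.02,0],[0,0,0.03,0],[0,0,0.03,0],[0,0,0.017,0],[0,0,0.005,0]],
  ],
)

```text
time_s: 22.6
tcp_pos: [0.4988, -0.3636, 0.1473]
ee_rot: [[-1.0, -0.001, -0.002], [-0.001, 1.0, 0.002], [0.002, 0.002, -1.0]]
ft_force: [-0.7, -0.1, -0.5]
finger_gap: 0.0855
gripper_force: 0.0
```

Request:
play_rows(
  plan=[
    [[0,0,0,0],[0,0,0,0],[0,0,0,0]],
  ],
)

```text
time_s: 22.9
tcp_pos: [0.4995, -0.3652, 0.1502]
ee_rot: [[-1.0, -0.0, 0.002], [-0.0, 1.0, -0.002], [-0.002, -0.002, -1.0]]
ft_force: [-0.0, 0.6, 0.7]
finger_gap: 0.085
gripper_force: 0.0
```

Request:
play_rows(
  plan=[
    [[0,0,0,0],[0,0,0,0],[0,0,0,0],[0,0,0,0],[0,0,0,0]],
  ],
  fingers=0,
)

```text
time_s: 23.4
tcp_pos: [0.4994, -0.3651, 0.1498]
ee_rot: [[-1.0, 0.0, 0.001], [0.0, 1.0, -0.001], [-0.001, -0.001, -1.0]]
ft_force: [0.3, 1.1, 6.0]
finger_gap: 0.0428
gripper_force: 60.1
```

Request:
play_rows(
  plan=[
    [[0,0,0,0],[0,0,0,0],[0,0,0,0]],
  ],
)

```text
time_s: 23.7
tcp_pos: [0.4994, -0.3651, 0.1498]
ee_rot: [[-1.0, 0.0, 0.001], [0.0, 1.0, -0.001], [-0.001, -0.001, -1.0]]
ft_force: [-0.2, 1.9, 5.8]
finger_gap: 0.0422
gripper_force: 60.1
```

Request:
play_rows(
  plan=[
    [[0,0,-0.005,0],[0,0,-0.015,0],[0,0,0,0],[0,0,0,0]],
  ],
)

```text
time_s: 24.1
tcp_pos: [0.499, -0.3649, 0.1684]
ee_rot: [[-1.0, 0.0, -0.0], [0.0, 1.0, 0.0], [0.0, 0.0, -1.0]]
ft_force: [-0.3, -0.4, -2.7]
finger_gap: 0.0424
gripper_force: 60.6
```

Request:
play_rows(
  plan=[
    [[0,0,-0.015,0],[0,0,-0.025,0],[0,0,-0.03,0],[0,0,-0.025,0],[0,0,-0.015,0]],
  ],
)

```text
time_s: 24.6
tcp_pos: [0.4992, -0.3651, 0.28]
ee_rot: [[-1.0, 0.0, 0.001], [0.0, 1.0, -0.001], [-0.001, -0.001, -1.0]]
ft_force: [1.1, -0.2, -3.7]
finger_gap: 0.0422
gripper_force: 60.9
```

Request:
play_rows(
  plan=[
    [[0,0,0,0],[0.01,0.015,0,0],[0.01,0.025,0,0],[0.01,0.03,0,0],[0.01,0.03,0,0]],
  ],
)

```text
time_s: 25.1
tcp_pos: [0.4582, -0.2637, 0.2768]
ee_rot: [[-1.0, 0.001, -0.002], [0.001, 1.0, 0.002], [0.002, 0.002, -1.0]]
ft_force: [0.9, -0.2, -3.5]
finger_gap: 0.0424
gripper_force: 61.0
```

Request:
play_rows(
  plan=[
    [[0,0.03,0,0],[0,0.03,0,0],[0,0.03,0,0],[0,0.03,0,0],[0,0.03,0,0]],
  ],
)

```text
time_s: 25.6
tcp_pos: [0.4585, -0.1136, 0.2772]
ee_rot: [[-1.0, 0.0, -0.002], [0.0, 1.0, 0.001], [0.002, 0.001, -1.0]]
ft_force: [0.5, 0.1, -3.3]
finger_gap: 0.0424
gripper_force: 61.0
```

Request:
play_rows(
  plan=[
    [[0,0.03,0,0],[0,0.03,0,0],[0,0.03,0,0],[0,0.03,0,0],[0,0.03,0,0]],
  ],
)

```text
time_s: 26.1
tcp_pos: [0.4584, 0.0363, 0.2772]
ee_rot: [[-1.0, 0.0, -0.003], [0.0, 1.0, 0.0], [0.003, 0.0, -1.0]]
ft_force: [0.5, -1.2, -4.0]
finger_gap: 0.0421
gripper_force: 61.0
```

Request:
play_rows(
  plan=[
    [[0,0.03,0,0],[0,0.03,0,0],[0,0.03,0,0],[0,0.03,0,0],[0,0.03,0,0]],
  ],
)

```text
time_s: 26.6
tcp_pos: [0.4585, 0.1861, 0.2771]
ee_rot: [[-1.0, 0.0, -0.003], [0.0, 1.0, -0.0], [0.003, -0.0, -1.0]]
ft_force: [-0.5, -0.7, -2.9]
finger_gap: 0.0424
gripper_force: 61.0
```

Request:
play_rows(
  plan=[
    [[0,0.025,0,0],[0,0.015,0,0],[0,0.005,0,0],[0,0,0,0],[0,0,0,0]],
  ],
)

```text
time_s: 27.1
tcp_pos: [0.4593, 0.2291, 0.2786]
ee_rot: [[-1.0, 0.001, -0.001], [0.001, 1.0, -0.001], [0.001, -0.001, -1.0]]
ft_force: [0.0, 0.1, -3.0]
finger_gap: 0.0422
gripper_force: 61.1
```

Request:
play_rows(
  plan=[
    [[0,0,0.015,0],[0,0,0.03,0],[0,0,0.03,0],[0,0,0.03,0],[0,0,0.02,0]],
  ],
)

```text
time_s: 27.6
tcp_pos: [0.4588, 0.2287, 0.1521]
ee_rot: [[-1.0, 0.002, -0.002], [0.002, 1.0, -0.001], [0.002, -0.001, -1.0]]
ft_force: [0.0, -0.2, -4.0]
finger_gap: 0.0419
gripper_force: 61.1
```

Request:
play_rows(
  plan=[
    [[0,0,0.005,0],[0,0,0.003,0],[0,0,0,0],[0,0,0,0],[0,0,0,0]],
  ],
)

```text
time_s: 28.1
tcp_pos: [0.4596, 0.2301, 0.1467]
ee_rot: [[-1.0, 0.0, 0.002], [0.0, 1.0, 0.0], [-0.002, 0.0, -1.0]]
ft_force: [-0.9, -0.0, -3.1]
finger_gap: 0.0419
gripper_force: 61.1
```

Request:
play_rows(
  plan=[
    [[0,0,0.001,0],[0,0,0,0],[0,0,0,0]],
  ],
)

```text
time_s: 28.4
tcp_pos: [0.4592, 0.23, 0.145]
ee_rot: [[-1.0, 0.0, 0.0], [0.0, 1.0, 0.0], [-0.0, 0.0, -1.0]]
ft_force: [0.4, -0.5, -4.8]
finger_gap: 0.0423
gripper_force: 61.1
```

Request:
play_rows(
  plan=[
    [[0,0,0.001,0],[0,0,0,0],[0,0,0,0]],
  ],
)

```text
time_s: 28.7
tcp_pos: [0.4597, 0.2302, 0.1448]
ee_rot: [[-1.0, -0.0, 0.002], [-0.0, 1.0, 0.001], [-0.002, 0.001, -1.0]]
ft_force: [-0.3, 2.0, 5.8]
finger_gap: 0.0424
gripper_force: 62.5
```

Request:
play_rows(
  plan=[
    [[0,0,0.0005,0],[0,0,0,0],[0,0,0,0]],
  ],
)

```text
time_s: 29.0
tcp_pos: [0.46, 0.2303, 0.1447]
ee_rot: [[-1.0, 0.0, 0.003], [0.0, 1.0, 0.001], [-0.003, 0.001, -1.0]]
ft_force: [-1.4, 0.2, 8.7]
finger_gap: 0.0425
gripper_force: 63.0
```

Request:
play_rows(
  plan=[
    [[0,0,0,0],[0,0,0,0],[0,0,0,0],[0,0,0,0],[0,0,0,0]],
  ],
  fingers=1,
)

```text
time_s: 29.5
tcp_pos: [0.4592, 0.23, 0.1433]
ee_rot: [[-1.0, 0.0, -0.0], [0.0, 1.0, -0.0], [0.0, -0.0, -1.0]]
ft_force: [-0.5, 0.3, 0.0]
finger_gap: 0.0855
gripper_force: 0.0
```

Request:
play_rows(
  plan=[
    [[0,0,-0.01,0],[0,0,-0.03,0],[0,0,-0.04,0],[0,0,-0.03,0],[0,0,0,0]],
  ],
)

```text
time_s: 30.0
tcp_pos: [0.4605, 0.2304, 0.2582]
ee_rot: [[-1.0, -0.0, 0.009], [-0.0, 1.0, 0.002], [-0.009, 0.002, -1.0]]
ft_force: [1.2, 0.8, -0.7]
finger_gap: 0.0854
gripper_force: 0.0
```

Request:
play_rows(
  plan=[
    [[0,-0.04,0,0],[0,-0.04,0,0],[0,-0.04,0,0],[0,0,0,0],[0,0,0,0]],
  ],
)

```text
time_s: 30.5
tcp_pos: [0.4591, 0.1096, 0.2533]
ee_rot: [[-1.0, 0.002, -0.0], [0.002, 1.0, 0.0], [0.0, 0.0, -1.0]]
ft_force: [-0.7, -0.3, -0.8]
finger_gap: 0.0853
gripper_force: 0.0
```

```bash
python3 - <<'E'
from h import *
np.set_printoptions(precision=4,suppress=True)
a=snap('scene','s4.png');b=snap('top','t4.png')
c=np.zeros((600,800,3),np.uint8)
c[:400,:400]=cv2.resize(a[175:225,325:375],(400,400),interpolation=cv2.INTER_CUBIC)
c[:400,400:]=cv2.resize(b[175:225,315:365],(400,400),interpolation=cv2.INTER_CUBIC)
c[400:,:400]=cv2.resize(a[130:200,175:315],(400,200),interpolation=cv2.INTER_CUBIC)
c[400:,400:]=cv2.resize(b[175:245,165:305],(400,200),interpolation=cv2.INTER_CUBIC);cv2.imwrite('pics/c4.png',c[:,:,::-1])
for l in ['small_glass']:
  for k in ['scene','top']:
    for d in viewer.spot_in(k,l): print(l,k,np.array(d['position']),round(d['conf'],2))
print(monitor.get_state()['tcp_pos'])
E
```

```text
small_glass scene [ 0.4543 -0.7184  0.0422] 0.81
small_glass scene [ 0.4873 -0.2984  0.0731] 0.52
small_glass top [ 0.461  -0.7255  0.035 ] 0.69
[0.459  0.1109 0.2533]
```

View pics/c4.png

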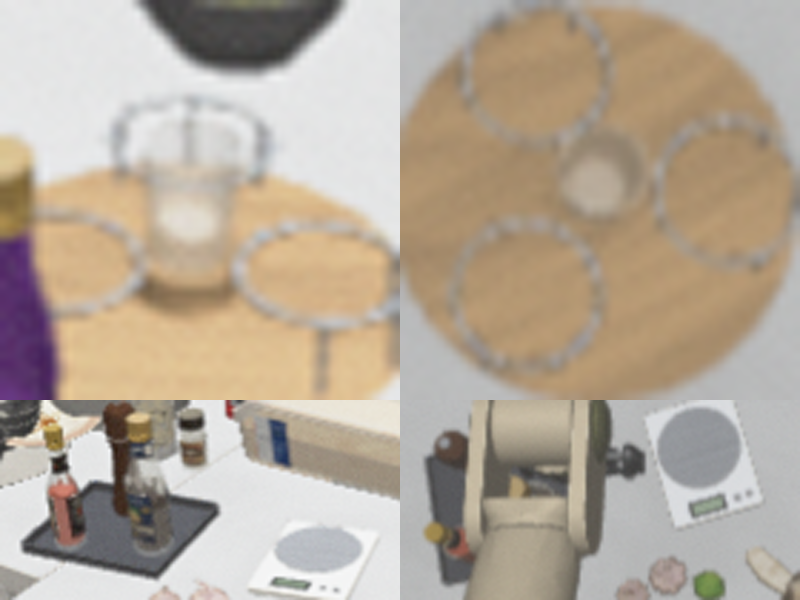

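All three stand upright in the tray. The glass is alone in the stand, with its rim centre at about (194,140) in the scene crop and (604,171) in the top crop.

```bash
python3 - <<'E'
from h import *
np.set_printoptions(precision=4,suppress=True)
S=lambda x,y:((x+.5)/8+324.5,(y+.5)/8+174.5)
T=lambda x,y:((x-400+.5)/8+314.5,(y+.5)/8+174.5)
print('rim',*tri(S(194,140),T(604,171)),atz('top',T(604,171),.092),atz('scene',S(194,140),.092))
print('foot inside',*tri(S(188,222),T(597,185)))
print('rings',[atz('top',T(*q),.047)[:2] for q in [(537,73),(725,190),(527,293)]],'mean',atz('top',T(596.3,185.3),.047))
print('rim width px',(648-560)/8)
# pan refit on a new picture, pan px threshold sensitivity
for f in ['t0','t4']:
  t=cv2.imread(f'pics/{f}.png');v=t.max(2).astype(int)
  for th in (180,190,195):
    m=np.zeros(v.shape,np.uint8);m[172:212,248:296]=(v<th)[172:212,248:296]
    n,l,st,ce=cv2.connectedComponentsWithStats(m);i=l[192,270]
    P=np.array([atz('top',p,.022)[:2] for p in np.argwhere(l==i)[:,::-1]]);print(f,th,len(P),P.mean(0),(P.max(0)+P.min(0))/2)
# scene view of the pan
s=cv2.imread('pics/s4.png');v=s.max(2).astype(int);print(proj('scene',[.541,.005,.022]),v[170:200:3,285])
x,y=proj('scene',[.541,.005,.022]).round().astype(int)
m=(v<205).astype(np.uint8);m[:y-14]=0;m[y+14:]=0;m[:,:x-22]=0;m[:,x+22:]=0
n,l,st,ce=cv2.connectedComponentsWithStats(m);i=l[y,x];P=np.array([atz('scene',p,.022)[:2] for p in np.argwhere(l==i)[:,::-1]]);print('scene pan',st[i],P.mean(0))
E
```

```text
rim [ 0.4977 -0.2947  0.0955] 0.00018735431375961582 [ 0.4984 -0.2949  0.092 ] [ 0.5027 -0.2926  0.092 ]
foot inside [ 0.5001 -0.2936  0.049 ] 0.0008064145550342427
rings [array([ 0.5632, -0.2649]), array([ 0.4954, -0.3619]), array([ 0.4438, -0.2542])] mean [ 0.5005 -0.2937  0.047 ]
rim width px 11.0
t0 180 632 [0.5457 0.0066] [0.5454 0.0071]
t0 190 907 [0.5465 0.0272] [0.5483 0.0223]
t0 195 992 [0.5489 0.0294] [0.5483 0.0222]Traceback (most recent call last):
  File "<stdin>", line 15, in <module>
  File "h.py", line 18, in atz
    o,d=ray(n,px);return o+d*(z-o[2])/d[2]
        ~~~^^^^^^
  File "h.py", line 8, in ray
    p=viewer.camera_params(n);K=np.array(p['camera_matrix'],float);R=np.array(p['R']);t=np.array(p['t'])
ValueError: time passes only in moves, steps and waits
```

```bash
sed -i 's/^def snap/P={n:viewer.camera_params(n) for n in ("scene","top")}\ndef snap/; s/p=viewer.camera_params(n);/p=P[n];/' h.py; python3 - <<'E'
from h import *
np.set_printoptions(precision=4,suppress=True)
print('eye',atz('top',((388+.5)/3.9+169.5,(104+.5)/3.9+164.5),.022), 'c4', atz('top',((699-400+.5)/(400/140)+164.5,(447-400+.5)/(200/70)+174.5),.022), atz('scene',((318.5)/(400/140)+174.5,(549.5-400)/(200/70)+129.5),.022))
s=cv2.imread('pics/s4.png');t=cv2.imread('pics/t4.png')
for n,im in [('scene',s),('top',t)]:
  x,y=proj(n,[.543,.006,.022]).round().astype(int);v=im.max(2)
  w=v[y-13:y+14,x-18:x+19];th=cv2.threshold(w,0,255,cv2.THRESH_OTSU)[0]
  g=cv2.resize(v[y-20:y+21,x-24:x+25],None,fx=8,fy=8,interpolation=cv2.INTER_CUBIC)
  for q in (th-6,th,th+5):
    m=(g<q).astype(np.uint8);m=cv2.morphologyEx(m,cv2.MORPH_OPEN,np.ones((61,61)))
    c=max(cv2.findContours(m,0,1)[0],key=cv2.contourArea);(cx,cy),ax,an=cv2.fitEllipse(cv2.convexHull(c))
    print(n,q,'axes px',np.array(ax)/8,atz(n,((cx+.5)/8-.5+x-24,(cy+.5)/8-.5+y-20),.022))
for k in('scene','top'):
  for d in viewer.spot_in(k,'scale'): print(k,d)
E
```

```text
eye [0.5457 0.0067 0.022 ] c4 [0.5464 0.0058 0.022 ] [0.5448 0.006  0.022 ]
scene 206.0 axes px [15.3375 29.0963] [0.5441 0.0054 0.022 ]
scene 212.0 axes px [15.7404 29.6896] [0.5441 0.0054 0.022 ]
scene 217.0 axes px [16.1271 30.1449] [0.5443 0.0054 0.022 ]
top 176.0 axes px [27.6388 28.8295] [0.5456 0.0065 0.022 ]
top 182.0 axes px [28.0021 29.1375] [0.5456 0.0065 0.022 ]
top 187.0 axes px [28.2719 29.3575] [0.5456 0.0064 0.022 ]
scene {'position': [0.508, -0.0073, 0.0182], 'conf': 0.58}
top {'position': [0.525, 0.0027, 0.0181], 'conf': 0.94}
```

Request:
play_rows(
  plan=[
    [[-0.01,-0.04,0,0],[-0.01,-0.045,0,0],[-0.01,-0.045,0,0],[-0.01,-0.045,0,0],[0,-0.045,0,0]],
  ],
)

```text
time_s: 31.3
tcp_pos: [0.4999, -0.1115, 0.2532]
ee_rot: [[-1.0, -0.001, 0.0], [-0.001, 1.0, 0.0], [-0.0, 0.0, -1.0]]
ft_force: [0.8, 1.0, 0.5]
finger_gap: 0.0852
gripper_force: 0.0
```

Request:
play_rows(
  plan=[
    [[0,-0.045,0,0],[0,-0.045,0,0],[0,-0.045,0,0],[0,-0.035,0,0],[0,-0.015,0,0]],
  ],
)

```text
time_s: 31.8
tcp_pos: [0.4991, -0.2973, 0.2527]
ee_rot: [[-1.0, 0.002, -0.001], [0.002, 1.0, 0.0], [0.001, 0.0, -1.0]]
ft_force: [-0.2, 0.1, 0.5]
finger_gap: 0.0852
gripper_force: 0.0
```

Request:
play_rows(
  plan=[
    [[0,0,0.02,0],[0,0,0.04,0],[0,0,0.04,0],[0,0,0.04,0],[0,0,0.03,0]],
  ],
)

```text
time_s: 32.3
tcp_pos: [0.499, -0.2932, 0.0812]
ee_rot: [[-1.0, -0.001, -0.002], [-0.001, 1.0, 0.002], [0.002, 0.002, -1.0]]
ft_force: [0.3, -0.3, -0.6]
finger_gap: 0.0854
gripper_force: 0.0
```

Request:
play_rows(
  plan=[
    [[0,0,0.01,0],[0,0,0.01,0],[0,0,0.003,0],[0,0,0,0],[0,0,0,0]],
  ],
)

```text
time_s: 32.8
tcp_pos: [0.4996, -0.2953, 0.0616]
ee_rot: [[-1.0, 0.0, 0.002], [0.0, 1.0, -0.001], [-0.002, -0.001, -1.0]]
ft_force: [-0.2, 0.6, 0.4]
finger_gap: 0.0852
gripper_force: 0.0
```

Request:
play_rows(
  plan=[
    [[0,0,0,0],[0,0,0,0],[0,0,0,0]],
  ],
)

```text
time_s: 33.1
tcp_pos: [0.4992, -0.2951, 0.0607]
ee_rot: [[-1.0, 0.0, 0.0], [0.0, 1.0, -0.0], [-0.0, -0.0, -1.0]]
ft_force: [0.6, 0.6, 0.4]
finger_gap: 0.0851
gripper_force: 0.0
```

```bash
python3 - <<'E'
from h import *
a=snap('scene')
cv2.imwrite('pics/c5.png',cv2.resize(a[145:235,300:400],(600,540),interpolation=cv2.INTER_CUBIC)[:,:,::-1])
print(monitor.get_state()['tcp_pos'])
E
```

```text
[ 0.49918625 -0.2950609   0.06061711]
```

View pics/c5.png

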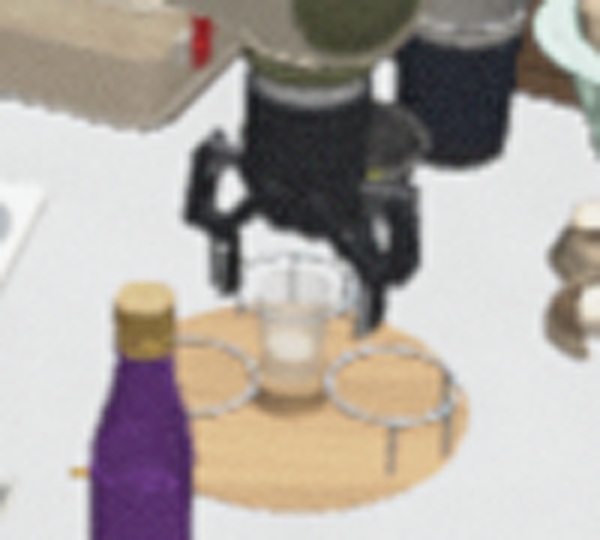

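The glass (crop 295,330) sits midway between the open fingers. I close.

Request:
play_rows(
  plan=[
    [[0,0,0,0],[0,0,0,0],[0,0,0,0],[0,0,0,0],[0,0,0,0]],
  ],
  fingers=0,
)

```text
time_s: 33.65
tcp_pos: [0.4993, -0.2949, 0.0608]
ee_rot: [[-1.0, 0.0, 0.0], [0.0, 1.0, -0.0], [-0.0, -0.0, -1.0]]
ft_force: [-1.1, 2.3, 5.5]
finger_gap: 0.0457
gripper_force: 61.0
```

Request:
play_rows(
  plan=[
    [[0,0,0,0],[0,0,0,0],[0,0,0,0]],
  ],
)

```text
time_s: 33.95
tcp_pos: [0.4993, -0.2949, 0.0608]
ee_rot: [[-1.0, 0.0, 0.0], [0.0, 1.0, -0.0], [-0.0, -0.0, -1.0]]
ft_force: [-0.6, 2.2, 4.8]
finger_gap: 0.0459
gripper_force: 61.0
```

Request:
play_rows(
  plan=[
    [[0,0,-0.005,0],[0,0,-0.015,0],[0,0,0,0],[0,0,0,0],[0,0,0,0]],
  ],
)

```text
time_s: 34.45
tcp_pos: [0.4989, -0.2948, 0.0797]
ee_rot: [[-1.0, 0.0, -0.001], [0.0, 1.0, 0.001], [0.001, 0.001, -1.0]]
ft_force: [0.0, -0.7, -0.2]
finger_gap: 0.0457
gripper_force: 61.4
```

Request:
play_rows(
  plan=[
    [[0,0,-0.02,0],[0,0,-0.025,0],[0,0,-0.015,0],[-0.01,0.02,0,0],[-0.01,0.03,0,0]],
  ],
)

```text
time_s: 34.95
tcp_pos: [0.5192, -0.2456, 0.1401]
ee_rot: [[-1.0, 0.002, 0.0], [0.002, 1.0, -0.0], [-0.0, -0.0, -1.0]]
ft_force: [1.0, 0.4, -1.4]
finger_gap: 0.0458
gripper_force: 61.6
```

Request:
play_rows(
  plan=[
    [[-0.01,0.035,0,0],[-0.01,0.035,0,0],[-0.006,0.035,0,0],[0,0.035,0,0],[0,0.035,0,0]],
  ],
)

```text
time_s: 35.45
tcp_pos: [0.5449, -0.0685, 0.1397]
ee_rot: [[-1.0, 0.0, -0.001], [0.0, 1.0, 0.0], [0.001, 0.0, -1.0]]
ft_force: [0.2, 0.3, -0.7]
finger_gap: 0.0459
gripper_force: 61.6
```

Request:
play_rows(
  plan=[
    [[0,0.035,0,0],[0,0.025,0,0],[0,0.016,0,0],[0,0,0,0],[0,0,0,0]],
  ],
)

```text
time_s: 35.95
tcp_pos: [0.5452, 0.0055, 0.1401]
ee_rot: [[-1.0, 0.0, -0.0], [0.0, 1.0, -0.0], [0.0, -0.0, -1.0]]
ft_force: [-0.5, -0.0, -0.4]
finger_gap: 0.046
gripper_force: 61.5
```

Request:
play_rows(
  plan=[
    [[0,0,0.015,0],[0,0,0.025,0],[0,0,0.025,0],[0,0,0.015,0],[0,0,0,0]],
  ],
)

```text
time_s: 36.45
tcp_pos: [0.5443, 0.0049, 0.0585]
ee_rot: [[-1.0, 0.002, -0.004], [0.002, 1.0, 0.001], [0.004, 0.001, -1.0]]
ft_force: [-0.1, -0.3, -0.3]
finger_gap: 0.0462
gripper_force: 61.5
```

Request:
play_rows(
  plan=[
    [[0,0,0,0],[0,0,0,0],[0,0,0,0]],
  ],
)

```text
time_s: 36.75
tcp_pos: [0.5456, 0.0057, 0.0613]
ee_rot: [[-1.0, 0.0, 0.002], [0.0, 1.0, -0.0], [-0.002, -0.0, -1.0]]
ft_force: [1.5, 0.6, 0.2]
finger_gap: 0.0463
gripper_force: 61.6
```

```bash
python3 - <<'E'
from h import *
a=snap('scene')
cv2.imwrite('pics/c6.png',cv2.resize(a[135:215,245:325],(560,560),interpolation=cv2.INTER_CUBIC)[:,:,::-1])
s=monitor.get_state();print(s['tcp_pos'],s['ft_force'])
E
```

```text
[0.54553236 0.00581239 0.0611726 ] [-1.10453212  0.87834306  0.06074605]
```

View pics/c6.png

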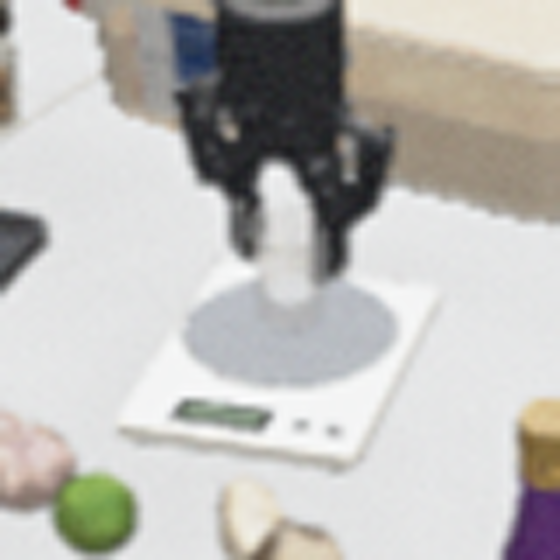

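The glass hangs over the pan, with its foot at crop (290,300) and the pan centre at (292,328). I lower it.

Request:
play_rows(
  plan=[
    [[0,0,0.004,0],[0,0,0.002,0],[0,0,0,0],[0,0,0,0],[0,0,0,0]],
  ],
)

```text
time_s: 37.3
tcp_pos: [0.5452, 0.006, 0.0544]
ee_rot: [[-1.0, 0.0, 0.0], [0.0, 1.0, -0.0], [-0.0, -0.0, -1.0]]
ft_force: [-0.1, -0.1, -0.2]
finger_gap: 0.0462
gripper_force: 61.6
```

Request:
play_rows(
  plan=[
    [[0,0,0.001,0],[0,0,0,0],[0,0,0,0]],
  ],
)

```text
time_s: 37.6
tcp_pos: [0.5452, 0.006, 0.0534]
ee_rot: [[-1.0, 0.0, -0.0], [0.0, 1.0, 0.0], [0.0, 0.0, -1.0]]
ft_force: [-0.6, 0.4, -1.0]
finger_gap: 0.046
gripper_force: 61.6
```

Request:
play_rows(
  plan=[
    [[0,0,0.001,0],[0,0,0,0],[0,0,0,0]],
  ],
)

```text
time_s: 37.9
tcp_pos: [0.5454, 0.006, 0.0528]
ee_rot: [[-1.0, 0.0, 0.001], [0.0, 1.0, -0.0], [-0.001, -0.0, -1.0]]
ft_force: [-0.8, 1.3, 4.7]
finger_gap: 0.0461
gripper_force: 61.9
```

Request:
play_rows(
  plan=[
    [[0,0,0,0],[0,0,0,0],[0,0,0,0],[0,0,0,0],[0,0,0,0]],
  ],
  fingers=1,
)

```text
time_s: 38.4
tcp_pos: [0.5451, 0.006, 0.0523]
ee_rot: [[-1.0, 0.0, -0.0], [0.0, 1.0, 0.0], [0.0, 0.0, -1.0]]
ft_force: [0.7, 0.5, -0.7]
finger_gap: 0.0853
gripper_force: 0.0
```

Request:
play_rows(
  plan=[
    [[0,0,-0.01,0],[0,0,-0.03,0],[0,0,-0.04,0],[0,0,-0.04,0],[0,0,-0.04,0]],
  ],
)

```text
time_s: 38.9
tcp_pos: [0.5448, 0.0061, 0.2149]
ee_rot: [[-1.0, 0.0, 0.001], [0.0, 1.0, -0.0], [-0.001, -0.0, -1.0]]
ft_force: [0.7, -0.0, -0.0]
finger_gap: 0.0854
gripper_force: 0.0
```

Request:
play_rows(
  plan=[
    [[0,0,-0.04,0],[0.01,0.03,0,0],[0.016,0.04,0,0],[0.02,0.04,0,0],[0.02,0.04,0,0]],
  ],
)

```text
time_s: 39.4
tcp_pos: [0.4781, 0.1573, 0.2532]
ee_rot: [[-1.0, 0.001, 0.001], [0.001, 1.0, 0.0], [-0.001, 0.0, -1.0]]
ft_force: [1.4, -0.3, -0.1]
finger_gap: 0.0853
gripper_force: 0.0
```

Request:
play_rows(
  plan=[
    [[0.02,0.04,0,0],[0,0.034,0,0],[0,0,0,0],[0,0,0,0],[0,0,0,0]],
  ],
)

```text
time_s: 39.9
tcp_pos: [0.4593, 0.2293, 0.2527]
ee_rot: [[-1.0, 0.001, 0.0], [0.001, 1.0, -0.0], [-0.0, -0.0, -1.0]]
ft_force: [-0.2, 0.1, -0.4]
finger_gap: 0.0853
gripper_force: 0.0
```

```bash
python3 - <<'E'
from h import *
a=snap('scene','s7.png');b=snap('top','t7.png')
c=np.zeros((560,800,3),np.uint8)
c[:400,:400]=cv2.resize(a[160:210,260:310],(400,400),interpolation=cv2.INTER_CUBIC)
c[:400,400:]=cv2.resize(b[170:220,245:295],(400,400),interpolation=cv2.INTER_CUBIC)
c[400:,:320]=cv2.resize(a[120:200,175:335],(320,160),interpolation=cv2.INTER_CUBIC)
cv2.imwrite('pics/c7.png',c[:,:,::-1])
s=monitor.get_state();print(s['tcp_pos'])
S=lambda p:(8*(p[0]-259.5)-.5,8*(p[1]-159.5)-.5)
T=lambda p:(8*(p[0]-244.5)-.5+400,8*(p[1]-169.5)-.5)
for z in (.022,.084): print(z,S(proj('scene',[.545,.006,z])),T(proj('top',[.545,.006,z])))
E
```

```text
[0.45946011 0.2291014  0.2525827 ]
0.022 (np.float64(211.51881373986225), np.float64(177.87274362506014)) (np.float64(597.7169109175984), np.float64(175.02356806925195))
0.084 (np.float64(207.46639499766434), np.float64(71.58326874656655)) (np.float64(582.6639287497774), np.float64(148.1231653243908))
```

View pics/c7.png

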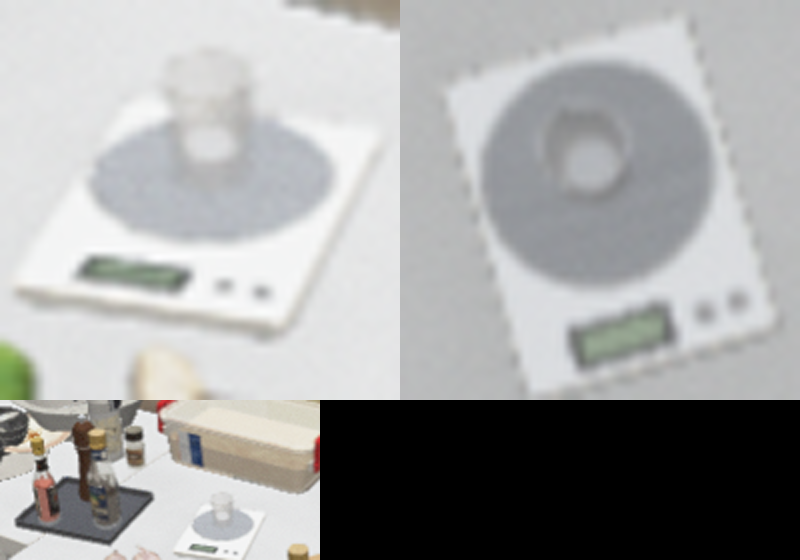

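The glass stands upright in the pan's middle: rim at crop (585,150), predicted (583,148) for the pan centre. The three others stand in the tray. Next I return the dark bottle.

Request:
play_rows(
  plan=[
    [[0,0,0.02,0],[0,0,0.03,0],[0,0,0.03,0],[0,0,0.02,0],[0,0,0.008,0]],
  ],
)

```text
time_s: 40.5
tcp_pos: [0.4587, 0.229, 0.1428]
ee_rot: [[-1.0, 0.001, -0.003], [0.001, 1.0, -0.001], [0.003, -0.001, -1.0]]
ft_force: [-0.7, -0.6, 0.1]
finger_gap: 0.0853
gripper_force: 0.0
```

Request:
play_rows(
  plan=[
    [[0,0,0,0],[0,0,0,0],[0,0,0,0],[0,0,0,0]],
  ],
)

```text
time_s: 40.9
tcp_pos: [0.4596, 0.2301, 0.1452]
ee_rot: [[-1.0, 0.0, 0.002], [0.0, 1.0, 0.0], [-0.002, 0.0, -1.0]]
ft_force: [0.1, 0.2, -0.0]
finger_gap: 0.0854
gripper_force: 0.0
```

Request:
play_rows(
  plan=[
    [[0,0,0,0],[0,0,0,0],[0,0,0,0],[0,0,0,0],[0,0,0,0]],
  ],
  fingers=0,
)

```text
time_s: 41.4
tcp_pos: [0.4597, 0.2302, 0.1452]
ee_rot: [[-1.0, 0.0, 0.002], [0.0, 1.0, 0.0], [-0.002, 0.0, -1.0]]
ft_force: [-0.6, 0.2, 6.7]
finger_gap: 0.042
gripper_force: 59.7
```

Request:
play_rows(
  plan=[
    [[0,0,0,0],[0,0,0,0],[0,0,0,0]],
  ],
)

```text
time_s: 41.7
tcp_pos: [0.4596, 0.2302, 0.1452]
ee_rot: [[-1.0, -0.0, 0.002], [-0.0, 1.0, 0.001], [-0.002, 0.001, -1.0]]
ft_force: [-0.8, 0.5, 5.3]
finger_gap: 0.0422
gripper_force: 59.7
```

Request:
play_rows(
  plan=[
    [[0,0,-0.005,0],[0,0,-0.015,0],[0,0,0,0],[0,0,0,0],[0,0,0,0]],
  ],
)

```text
time_s: 42.2
tcp_pos: [0.4588, 0.2299, 0.1636]
ee_rot: [[-1.0, 0.0, -0.002], [0.0, 1.0, -0.0], [0.002, -0.0, -1.0]]
ft_force: [0.9, -0.3, -2.9]
finger_gap: 0.0422
gripper_force: 60.7
```

Request:
play_rows(
  plan=[
    [[0,0,-0.015,0],[0,0,-0.025,0],[0,0,-0.03,0],[0,0,-0.025,0],[0,0,-0.015,0]],
  ],
)

```text
time_s: 42.7
tcp_pos: [0.4594, 0.2301, 0.2757]
ee_rot: [[-1.0, -0.0, 0.001], [-0.0, 1.0, 0.0], [-0.001, 0.0, -1.0]]
ft_force: [0.3, -0.2, -5.1]
finger_gap: 0.042
gripper_force: 61.0
```

Request:
play_rows(
  plan=[
    [[0,0,0,0],[0,-0.015,0,0],[0,-0.025,0,0],[0,-0.03,0,0],[0,-0.03,0,0]],
  ],
)

```text
time_s: 43.2
tcp_pos: [0.4584, 0.1283, 0.2727]
ee_rot: [[-1.0, -0.0, -0.003], [-0.0, 1.0, -0.0], [0.003, -0.0, -1.0]]
ft_force: [0.8, 0.3, -4.0]
finger_gap: 0.042
gripper_force: 61.0
```

Request:
play_rows(
  plan=[
    [[0,-0.03,0,0],[0,-0.03,0,0],[0,-0.03,0,0],[0,-0.03,0,0],[0,-0.03,0,0]],
  ],
)

```text
time_s: 43.7
tcp_pos: [0.4582, -0.0217, 0.2729]
ee_rot: [[-1.0, 0.001, -0.003], [0.001, 1.0, 0.001], [0.003, 0.001, -1.0]]
ft_force: [0.6, -0.4, -2.9]
finger_gap: 0.0422
gripper_force: 61.0
```

Request:
play_rows(
  plan=[
    [[-0.01,-0.03,0,0],[-0.01,-0.03,0,0],[-0.01,-0.03,0,0],[-0.01,-0.03,0,0],[0,-0.03,0,0]],
  ],
)

```text
time_s: 44.2
tcp_pos: [0.4989, -0.1718, 0.2724]
ee_rot: [[-1.0, 0.0, -0.002], [0.0, 1.0, 0.001], [0.002, 0.001, -1.0]]
ft_force: [0.2, 0.0, -4.4]
finger_gap: 0.0426
gripper_force: 61.1
```

Request:
play_rows(
  plan=[
    [[0,-0.03,0,0],[0,-0.03,0,0],[0,-0.03,0,0],[0,-0.03,0,0],[0,-0.03,0,0]],
  ],
)

```text
time_s: 44.7
tcp_pos: [0.498, -0.3216, 0.2724]
ee_rot: [[-1.0, 0.001, -0.003], [0.001, 1.0, 0.002], [0.003, 0.002, -1.0]]
ft_force: [-0.4, 0.6, -2.6]
finger_gap: 0.0422
gripper_force: 61.0
```

Request:
play_rows(
  plan=[
    [[0,-0.025,0,0],[0,-0.015,0,0],[0,-0.005,0,0],[0,0,0,0],[0,0,0,0]],
  ],
)

```text
time_s: 45.2
tcp_pos: [0.4992, -0.364, 0.2743]
ee_rot: [[-1.0, -0.001, -0.0], [-0.001, 1.0, 0.001], [0.0, 0.001, -1.0]]
ft_force: [-0.2, 0.5, -3.7]
finger_gap: 0.0415
gripper_force: 61.1
```

Request:
play_rows(
  plan=[
    [[0,0,0.015,0],[0,0,0.025,0],[0,0,0.02,0],[0,0,0,0],[0,0,0,0]],
  ],
)

```text
time_s: 45.7
tcp_pos: [0.4995, -0.3644, 0.2153]
ee_rot: [[-1.0, -0.001, 0.001], [-0.001, 1.0, -0.0], [-0.001, -0.0, -1.0]]
ft_force: [0.4, -0.5, -3.1]
finger_gap: 0.0421
gripper_force: 61.1
```

Request:
play_rows(
  plan=[
    [[0,0,0.02,0],[0,0,0.02,0],[0,0,0.015,0],[0,0,0.005,0],[0,0,0,0]],
  ],
)

```text
time_s: 46.2
tcp_pos: [0.4994, -0.365, 0.1552]
ee_rot: [[-1.0, -0.0, 0.001], [-0.0, 1.0, -0.001], [-0.001, -0.001, -1.0]]
ft_force: [0.2, 0.1, -4.0]
finger_gap: 0.0418
gripper_force: 61.1
```

Request:
play_rows(
  plan=[
    [[0,0,0.001,0],[0,0,0,0],[0,0,0,0],[0,0,0,0]],
  ],
)

```text
time_s: 46.6
tcp_pos: [0.4992, -0.3651, 0.1538]
ee_rot: [[-1.0, 0.0, 0.0], [0.0, 1.0, -0.0], [-0.0, -0.0, -1.0]]
ft_force: [0.6, 0.7, -3.6]
finger_gap: 0.042
gripper_force: 61.1
```

Request:
play_rows(
  plan=[
    [[0,0,0.002,0],[0,0,0,0],[0,0,0,0]],
  ],
)

```text
time_s: 46.9
tcp_pos: [0.4991, -0.365, 0.1513]
ee_rot: [[-1.0, 0.0, -0.0], [0.0, 1.0, 0.0], [0.0, 0.0, -1.0]]
ft_force: [-0.2, -0.0, -4.3]
finger_gap: 0.0417
gripper_force: 61.1
```

Request:
play_rows(
  plan=[
    [[0,0,0.001,0],[0,0,0,0],[0,0,0,0]],
  ],
)

```text
time_s: 47.2
tcp_pos: [0.4991, -0.365, 0.1504]
ee_rot: [[-1.0, 0.0, -0.0], [0.0, 1.0, -0.0], [0.0, -0.0, -1.0]]
ft_force: [-0.2, 0.6, -3.7]
finger_gap: 0.0421
gripper_force: 61.1
```

Request:
play_rows(
  plan=[
    [[0,0,0.001,0],[0,0,0,0],[0,0,0,0]],
  ],
)

```text
time_s: 47.5
tcp_pos: [0.4994, -0.3651, 0.1503]
ee_rot: [[-1.0, 0.0, 0.001], [0.0, 1.0, -0.001], [-0.001, -0.001, -1.0]]
ft_force: [0.3, 1.9, 4.9]
finger_gap: 0.042
gripper_force: 62.5
```

Request:
play_rows(
  plan=[
    [[0,0,0.0005,0],[0,0,0,0],[0,0,0,0]],
  ],
)

```text
time_s: 47.8
tcp_pos: [0.4995, -0.3651, 0.1502]
ee_rot: [[-1.0, -0.0, 0.002], [-0.0, 1.0, -0.001], [-0.002, -0.001, -1.0]]
ft_force: [-0.4, 3.7, 8.9]
finger_gap: 0.0418
gripper_force: 63.1
```

Request:
play_rows(
  plan=[
    [[0,0,0,0],[0,0,0,0],[0,0,0,0],[0,0,0,0],[0,0,0,0]],
  ],
  fingers=1,
)

```text
time_s: 48.3
tcp_pos: [0.4991, -0.3651, 0.1487]
ee_rot: [[-1.0, 0.0, -0.0], [0.0, 1.0, 0.0], [0.0, 0.0, -1.0]]
ft_force: [-0.3, 0.7, -0.4]
finger_gap: 0.0856
gripper_force: 0.0
```

Request:
play_rows(
  plan=[
    [[0,0,-0.01,0],[0,0,-0.03,0],[0,0,-0.04,0],[0,0,-0.025,0],[0,0,0,0]],
  ],
)

```text
time_s: 48.8
tcp_pos: [0.5, -0.3658, 0.2588]
ee_rot: [[-1.0, -0.0, 0.006], [-0.0, 1.0, -0.006], [-0.006, -0.006, -1.0]]
ft_force: [0.1, -0.4, -0.0]
finger_gap: 0.0855
gripper_force: 0.0
```

Request:
play_rows(
  plan=[
    [[0,0.03,0,0],[0,0.045,0,0],[0,0.045,0,0],[0,0.045,0,0],[0,0.045,0,0]],
  ],
)

```text
time_s: 49.3
tcp_pos: [0.4986, -0.1532, 0.2536]
ee_rot: [[-1.0, 0.0, -0.001], [0.0, 1.0, 0.0], [0.001, 0.0, -1.0]]
ft_force: [1.1, 0.9, -0.2]
finger_gap: 0.0854
gripper_force: 0.0
```

Request:
play_rows(
  plan=[
    [[0,0.045,0,0],[0,0.045,0,0],[0,0.045,0,0],[0,0.045,0,0],[0,0.045,0,0]],
  ],
)

```text
time_s: 49.8
tcp_pos: [0.4986, 0.0718, 0.2537]
ee_rot: [[-1.0, 0.0, -0.001], [0.0, 1.0, 0.0], [0.001, 0.0, -1.0]]
ft_force: [0.6, 0.4, 0.3]
finger_gap: 0.0853
gripper_force: 0.0
```

Request:
play_rows(
  plan=[
    [[-0.005,0.045,0,0],[-0.005,0.045,0,0],[-0.005,0.045,0,0],[-0.005,0.045,0,0],[-0.005,0.045,0,0]],
  ],
)

```text
time_s: 50.3
tcp_pos: [0.5238, 0.2969, 0.2535]
ee_rot: [[-1.0, -0.0, -0.001], [-0.0, 1.0, -0.0], [0.001, -0.0, -1.0]]
ft_force: [0.6, -0.0, -0.5]
finger_gap: 0.0855
gripper_force: 0.0
```

Request:
play_rows(
  plan=[
    [[0,0.025,0,0],[0,0.011,0,0],[0,0,0,0],[0,0,0,0],[0,0,0,0]],
  ],
)

```text
time_s: 50.8
tcp_pos: [0.5245, 0.3296, 0.2541]
ee_rot: [[-1.0, 0.002, 0.0], [0.002, 1.0, -0.0], [-0.0, -0.0, -1.0]]
ft_force: [-0.4, -0.7, 0.4]
finger_gap: 0.0856
gripper_force: 0.0
```

```bash
python3 - <<'E'
from h import *
np.set_printoptions(precision=4,suppress=True)
a=snap('scene');b=snap('top')
c=np.zeros((560,800,3),np.uint8)
c[:,:400]=cv2.resize(a[135:247,300:380],(400,560),interpolation=cv2.INTER_CUBIC)
c[:400,400:]=cv2.resize(b[165:245,310:390],(400,400),interpolation=cv2.INTER_CUBIC)
cv2.imwrite('pics/c8.png',c[:,:,::-1])
print(monitor.get_state()['tcp_pos'])
S=lambda p:(5*(p[0]-299.5)-.5,5*(p[1]-134.5)-.5)
T=lambda p:(5*(p[0]-309.5)-.5+400,5*(p[1]-164.5)-.5)
print(S(proj('scene',[.4988,-.3638,.2151])),T(proj('top',[.4988,-.3638,.2151])))
E
```

```text
[0.5245 0.3299 0.2542]
(np.float64(346.67061391952427), np.float64(166.21642059982588)) (np.float64(652.3924676545116), np.float64(118.23714555253855))
```

View pics/c8.png

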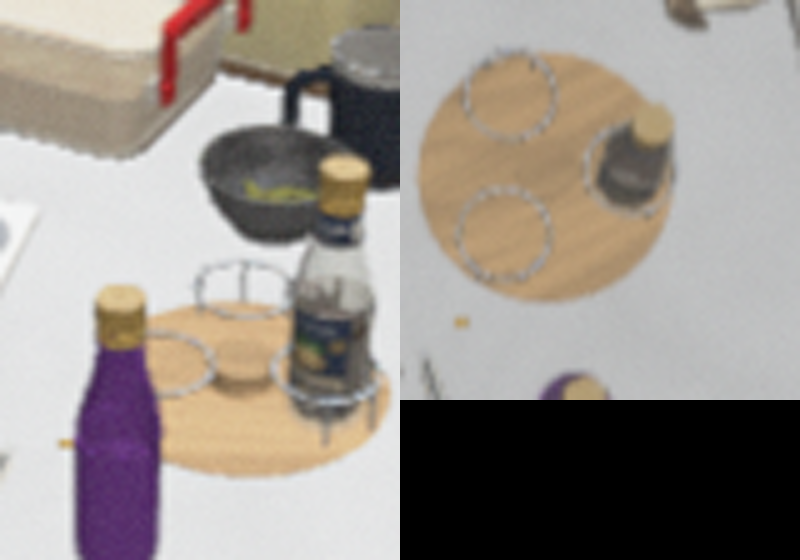

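The dark bottle is back upright in its ring; its cap at (346,165) and (653,120) matches the start. The mill is next.

Request:
play_rows(
  plan=[
    [[0,0,0.02,0],[0,0,0.035,0],[0,0,0.035,0],[0,0,0.025,0],[0,0,0.0075,0]],
  ],
)

```text
time_s: 51.4
tcp_pos: [0.5233, 0.3299, 0.1289]
ee_rot: [[-1.0, 0.001, -0.004], [0.001, 1.0, -0.002], [0.004, -0.002, -1.0]]
ft_force: [-0.4, -0.9, 0.2]
finger_gap: 0.0857
gripper_force: 0.0
```

Request:
play_rows(
  plan=[
    [[0,0,0,0],[0,0,0,0],[0,0,0,0],[0,0,0,0]],
  ],
)

```text
time_s: 51.8
tcp_pos: [0.5246, 0.3311, 0.1326]
ee_rot: [[-1.0, 0.0, 0.002], [0.0, 1.0, 0.001], [-0.002, 0.001, -1.0]]
ft_force: [0.3, 0.0, -0.4]
finger_gap: 0.0853
gripper_force: 0.0
```

Request:
play_rows(
  plan=[
    [[0,0,0,0],[0,0,0,0],[0,0,0,0],[0,0,0,0],[0,0,0,0]],
  ],
  fingers=0,
)

```text
time_s: 52.3
tcp_pos: [0.5244, 0.3312, 0.1319]
ee_rot: [[-1.0, 0.0, 0.001], [0.0, 1.0, 0.001], [-0.001, 0.001, -1.0]]
ft_force: [-0.4, 1.1, 4.8]
finger_gap: 0.0464
gripper_force: 62.0
```

Request:
play_rows(
  plan=[
    [[0,0,0,0],[0,0,0,0],[0,0,0,0]],
  ],
)

```text
time_s: 52.6
tcp_pos: [0.5245, 0.3312, 0.1319]
ee_rot: [[-1.0, 0.0, 0.001], [0.0, 1.0, 0.001], [-0.001, 0.001, -1.0]]
ft_force: [-0.3, -0.2, 4.3]
finger_gap: 0.0467
gripper_force: 62.0
```

Request:
play_rows(
  plan=[
    [[0,0,-0.005,0],[0,0,-0.015,0],[0,0,0,0],[0,0,0,0],[0,0,0,0]],
  ],
)

```text
time_s: 53.1
tcp_pos: [0.5238, 0.3308, 0.1504]
ee_rot: [[-1.0, 0.0, -0.002], [0.0, 1.0, -0.001], [0.002, -0.001, -1.0]]
ft_force: [-0.0, 0.4, -2.2]
finger_gap: 0.0469
gripper_force: 61.8
```

Request:
play_rows(
  plan=[
    [[0,0,-0.015,0],[0,0,-0.025,0],[0,0,-0.03,0],[0,0,-0.025,0],[0,0,-0.015,0]],
  ],
)

```text
time_s: 53.6
tcp_pos: [0.5244, 0.3311, 0.2629]
ee_rot: [[-1.0, 0.0, 0.001], [0.0, 1.0, 0.001], [-0.001, 0.001, -1.0]]
ft_force: [0.0, -0.2, -2.5]
finger_gap: 0.0468
gripper_force: 61.9
```

Request:
play_rows(
  plan=[
    [[0,0,0,0],[0,-0.015,0,0],[0,-0.025,0,0],[0,-0.03,0,0],[0,-0.03,0,0]],
  ],
)

```text
time_s: 54.1
tcp_pos: [0.5234, 0.2291, 0.2595]
ee_rot: [[-1.0, -0.0, -0.003], [-0.0, 1.0, -0.001], [0.003, -0.001, -1.0]]
ft_force: [1.0, -0.2, -1.9]
finger_gap: 0.0468
gripper_force: 62.0
```

Request:
play_rows(
  plan=[
    [[0,-0.03,0,0],[0,-0.03,0,0],[0,-0.03,0,0],[0,-0.03,0,0],[0,-0.03,0,0]],
  ],
)

```text
time_s: 54.6
tcp_pos: [0.5231, 0.079, 0.2597]
ee_rot: [[-1.0, 0.001, -0.003], [0.001, 1.0, -0.0], [0.003, -0.0, -1.0]]
ft_force: [0.6, -0.7, -2.8]
finger_gap: 0.046
gripper_force: 62.0
```

Request:
play_rows(
  plan=[
    [[-0.01,-0.03,0,0],[-0.01,-0.03,0,0],[-0.01,-0.03,0,0],[-0.01,-0.03,0,0],[0,-0.03,0,0]],
  ],
)

```text
time_s: 55.1
tcp_pos: [0.5638, -0.071, 0.2593]
ee_rot: [[-1.0, 0.001, -0.003], [0.001, 1.0, 0.001], [0.003, 0.001, -1.0]]
ft_force: [-0.5, -0.0, -2.3]
finger_gap: 0.0467
gripper_force: 62.0
```

Request:
play_rows(
  plan=[
    [[0,-0.03,0,0],[0,-0.03,0,0],[0,-0.03,0,0],[0,-0.03,0,0],[0,-0.03,0,0]],
  ],
)

```text
time_s: 55.6
tcp_pos: [0.5629, -0.2207, 0.2596]
ee_rot: [[-1.0, 0.001, -0.003], [0.001, 1.0, 0.002], [0.003, 0.002, -1.0]]
ft_force: [-0.0, 0.3, -2.3]
finger_gap: 0.0463
gripper_force: 62.0
```

Request:
play_rows(
  plan=[
    [[0,-0.025,0,0],[0,-0.015,0,0],[0,-0.005,0,0],[0,0,0,0],[0,0,0,0]],
  ],
)

```text
time_s: 56.1
tcp_pos: [0.5641, -0.263, 0.2613]
ee_rot: [[-1.0, -0.001, -0.0], [-0.001, 1.0, 0.001], [0.0, 0.001, -1.0]]
ft_force: [-0.0, 0.9, -1.4]
finger_gap: 0.0466
gripper_force: 62.1
```

Request:
play_rows(
  plan=[
    [[0,0,0.015,0],[0,0,0.025,0],[0,0,0.02,0],[0,0,0,0],[0,0,0,0]],
  ],
)

```text
time_s: 56.6
tcp_pos: [0.5645, -0.2633, 0.2022]
ee_rot: [[-1.0, -0.001, 0.0], [-0.001, 1.0, -0.0], [-0.0, -0.0, -1.0]]
ft_force: [-0.1, -0.3, -1.1]
finger_gap: 0.0467
gripper_force: 62.1
```

Request:
play_rows(
  plan=[
    [[0,0,0.02,0],[0,0,0.02,0],[0,0,0.015,0],[0,0,0.005,0],[0,0,0,0]],
  ],
)

```text
time_s: 57.1
tcp_pos: [0.5645, -0.264, 0.1421]
ee_rot: [[-1.0, -0.0, 0.001], [-0.0, 1.0, -0.0], [-0.001, -0.0, -1.0]]
ft_force: [-0.0, 0.3, -1.3]
finger_gap: 0.0466
gripper_force: 62.1
```

Request:
play_rows(
  plan=[
    [[0,0,0.002,0],[0,0,0,0],[0,0,0,0],[0,0,0,0]],
  ],
)

```text
time_s: 57.5
tcp_pos: [0.5643, -0.2641, 0.1398]
ee_rot: [[-1.0, 0.0, 0.001], [0.0, 1.0, -0.0], [-0.001, -0.0, -1.0]]
ft_force: [0.1, -0.8, -3.0]
finger_gap: 0.0467
gripper_force: 62.2
```

Request:
play_rows(
  plan=[
    [[0,0,0.002,0],[0,0,0,0],[0,0,0,0]],
  ],
)

```text
time_s: 57.8
tcp_pos: [0.5641, -0.264, 0.1373]
ee_rot: [[-1.0, 0.0, -0.0], [0.0, 1.0, 0.0], [0.0, 0.0, -1.0]]
ft_force: [0.0, -0.3, -2.5]
finger_gap: 0.0464
gripper_force: 62.2
```

Request:
play_rows(
  plan=[
    [[0,0,0.001,0],[0,0,0,0],[0,0,0,0]],
  ],
)

```text
time_s: 58.1
tcp_pos: [0.5643, -0.2641, 0.1369]
ee_rot: [[-1.0, 0.0, 0.001], [0.0, 1.0, -0.0], [-0.001, -0.0, -1.0]]
ft_force: [-0.3, 1.2, 3.9]
finger_gap: 0.0466
gripper_force: 62.6
```

Request:
play_rows(
  plan=[
    [[0,0,0,0],[0,0,0,0],[0,0,0,0],[0,0,0,0],[0,0,0,0]],
  ],
  fingers=1,
)

```text
time_s: 58.6
tcp_pos: [0.5641, -0.264, 0.1363]
ee_rot: [[-1.0, 0.0, -0.0], [0.0, 1.0, 0.0], [0.0, 0.0, -1.0]]
ft_force: [-0.2, -0.2, 0.3]
finger_gap: 0.0854
gripper_force: 0.0
```

Request:
play_rows(
  plan=[
    [[0,0,-0.01,0],[0,0,-0.03,0],[0,0,-0.04,0],[0,0,-0.04,0],[0,0,0,0]],
  ],
)

```text
time_s: 59.1
tcp_pos: [0.5655, -0.2649, 0.2633]
ee_rot: [[-1.0, -0.0, 0.01], [-0.0, 1.0, -0.007], [-0.01, -0.007, -1.0]]
ft_force: [0.3, 0.2, 1.5]
finger_gap: 0.0852
gripper_force: 0.0
```

Request:
play_rows(
  plan=[
    [[0,0.025,0,0],[0,0.04,0,0],[0,0.04,0,0],[0,0.04,0,0],[0.02,0.04,0,0]],
  ],
)

```text
time_s: 59.6
tcp_pos: [0.5446, -0.0775, 0.256]
ee_rot: [[-1.0, -0.0, 0.0], [-0.0, 1.0, 0.0], [-0.0, 0.0, -1.0]]
ft_force: [-0.1, 0.0, 0.5]
finger_gap: 0.0856
gripper_force: 0.0
```

Request:
play_rows(
  plan=[
    [[0.02,0.04,0,0],[0.02,0.04,0,0],[0.02,0.04,0,0],[0.02,0.04,0,0],[0.02,0.04,0,0]],
  ],
)

```text
time_s: 60.1
tcp_pos: [0.443, 0.1224, 0.2567]
ee_rot: [[-1.0, 0.0, 0.0], [0.0, 1.0, 0.0], [-0.0, 0.0, -1.0]]
ft_force: [0.2, 0.3, 0.8]
finger_gap: 0.0857
gripper_force: 0.0
```

Request:
play_rows(
  plan=[
    [[0.02,0.04,0,0],[0.02,0.04,0,0],[0,0.04,0,0],[0,0.04,0,0],[0,0.04,0,0]],
  ],
)

```text
time_s: 60.6
tcp_pos: [0.4037, 0.3227, 0.2568]
ee_rot: [[-1.0, -0.0, 0.001], [-0.0, 1.0, 0.0], [-0.001, 0.0, -1.0]]
ft_force: [0.6, -1.0, 0.2]
finger_gap: 0.0853
gripper_force: 0.0
```

Request:
play_rows(
  plan=[
    [[0,0.02,0,0],[0,0,0,0],[0,0,0,0],[0,0,0,0]],
  ],
)

```text
time_s: 61.0
tcp_pos: [0.4043, 0.3401, 0.2566]
ee_rot: [[-1.0, 0.001, 0.0], [0.001, 1.0, -0.0], [-0.0, -0.0, -1.0]]
ft_force: [0.1, -0.9, -0.1]
finger_gap: 0.0851
gripper_force: 0.0
```

Descend .127 to .1295 and grip.

Request:
play_rows(
  plan=[
    [[0,0,0.02,0],[0,0,0.035,0],[0,0,0.035,0],[0,0,0.025,0],[0,0,0.012,0]],
  ],
)

```text
time_s: 61.5
tcp_pos: [0.4037, 0.3395, 0.1275]
ee_rot: [[-1.0, 0.002, -0.003], [0.002, 1.0, -0.002], [0.003, -0.002, -1.0]]
ft_force: [0.9, -0.5, 0.2]
finger_gap: 0.0855
gripper_force: 0.0
```

Request:
play_rows(
  plan=[
    [[0,0,0,0],[0,0,0,0],[0,0,0,0],[0,0,0,0]],
  ],
)

```text
time_s: 61.9
tcp_pos: [0.4046, 0.341, 0.1303]
ee_rot: [[-1.0, 0.0, 0.002], [0.0, 1.0, 0.001], [-0.002, 0.001, -1.0]]
ft_force: [0.5, -0.1, -0.7]
finger_gap: 0.0855
gripper_force: 0.0
```

Request:
play_rows(
  plan=[
    [[0,0,0,0],[0,0,0,0],[0,0,0,0],[0,0,0,0],[0,0,0,0]],
  ],
  fingers=0,
)

```text
time_s: 62.4
tcp_pos: [0.4045, 0.3412, 0.1299]
ee_rot: [[-1.0, -0.0, 0.001], [-0.0, 1.0, 0.001], [-0.001, 0.001, -1.0]]
ft_force: [0.1, 0.6, 4.9]
finger_gap: 0.0332
gripper_force: 59.5
```

Request:
play_rows(
  plan=[
    [[0,0,0,0],[0,0,0,0],[0,0,0,0]],
  ],
)

```text
time_s: 62.7
tcp_pos: [0.4045, 0.3412, 0.1299]
ee_rot: [[-1.0, 0.0, 0.001], [0.0, 1.0, 0.001], [-0.001, 0.001, -1.0]]
ft_force: [-0.8, 0.3, 5.1]
finger_gap: 0.0331
gripper_force: 59.5
```

Request:
play_rows(
  plan=[
    [[0,0,-0.005,0],[0,0,-0.015,0],[0,0,0,0],[0,0,0,0],[0,0,0,0]],
  ],
)

```text
time_s: 63.2
tcp_pos: [0.4039, 0.3408, 0.1486]
ee_rot: [[-1.0, 0.0, -0.001], [0.0, 1.0, -0.001], [0.001, -0.001, -1.0]]
ft_force: [-1.0, -0.4, -2.8]
finger_gap: 0.0332
gripper_force: 59.5
```

Request:
play_rows(
  plan=[
    [[0,0,-0.015,0],[0,0,-0.025,0],[0,0,-0.025,0],[0,0,-0.01,0],[0,0,-0.005,0]],
  ],
)

```text
time_s: 63.7
tcp_pos: [0.4042, 0.341, 0.2295]
ee_rot: [[-1.0, 0.0, 0.0], [0.0, 1.0, 0.0], [-0.0, 0.0, -1.0]]
ft_force: [-0.6, -0.3, -2.4]
finger_gap: 0.033
gripper_force: 59.5
```

Request:
play_rows(
  plan=[
    [[0,0,0,0],[0,-0.015,0,0],[0,-0.025,0,0],[0,-0.03,0,0],[0,-0.03,0,0]],
  ],
)

```text
time_s: 64.2
tcp_pos: [0.4035, 0.2392, 0.2282]
ee_rot: [[-1.0, -0.0, -0.002], [-0.0, 1.0, -0.001], [0.002, -0.001, -1.0]]
ft_force: [0.8, 0.7, -1.5]
finger_gap: 0.0331
gripper_force: 59.6
```

Request:
play_rows(
  plan=[
    [[0,-0.03,0,0],[0,-0.03,0,0],[0,-0.03,0,0],[0,-0.03,0,0],[0,-0.03,0,0]],
  ],
)

```text
time_s: 64.7
tcp_pos: [0.4032, 0.0892, 0.2284]
ee_rot: [[-1.0, 0.0, -0.002], [0.0, 1.0, -0.0], [0.002, -0.0, -1.0]]
ft_force: [0.5, 0.3, -1.3]
finger_gap: 0.033
gripper_force: 59.6
```

Request:
play_rows(
  plan=[
    [[0,-0.03,0,0],[0,-0.03,0,0],[0,-0.03,0,0],[0,-0.03,0,0],[0,-0.03,0,0]],
  ],
)

```text
time_s: 65.2
tcp_pos: [0.403, -0.0605, 0.2285]
ee_rot: [[-1.0, 0.001, -0.002], [0.001, 1.0, 0.001], [0.002, 0.001, -1.0]]
ft_force: [1.0, 0.5, -1.8]
finger_gap: 0.0327
gripper_force: 59.6
```

Request:
play_rows(
  plan=[
    [[-0.01,-0.03,0,0],[-0.01,-0.03,0,0],[-0.01,-0.03,0,0],[-0.01,-0.03,0,0],[0,-0.03,0,0]],
  ],
)

```text
time_s: 65.7
tcp_pos: [0.4438, -0.2105, 0.2282]
ee_rot: [[-1.0, 0.0, -0.001], [0.0, 1.0, 0.001], [0.001, 0.001, -1.0]]
ft_force: [1.1, -0.3, -2.1]
finger_gap: 0.0329
gripper_force: 59.6
```

Request:
play_rows(
  plan=[
    [[0,-0.025,0,0],[0,-0.015,0,0],[0,-0.005,0,0],[0,0,0,0],[0,0,0,0]],
  ],
)

```text
time_s: 66.2
tcp_pos: [0.444, -0.2531, 0.2293]
ee_rot: [[-1.0, -0.001, -0.0], [-0.001, 1.0, 0.001], [0.0, 0.001, -1.0]]
ft_force: [0.3, -0.3, -2.0]
finger_gap: 0.0328
gripper_force: 59.6
```

Request:
play_rows(
  plan=[
    [[0,0,0.015,0],[0,0,0.015,0],[0,0,0.01,0],[0,0,0,0],[0,0,0,0]],
  ],
)

```text
time_s: 66.7
tcp_pos: [0.4444, -0.2537, 0.1898]
ee_rot: [[-1.0, -0.0, 0.0], [-0.0, 1.0, -0.0], [-0.0, -0.0, -1.0]]
ft_force: [0.0, 0.0, -2.4]
finger_gap: 0.0331
gripper_force: 59.6
```

Request:
play_rows(
  plan=[
    [[0,0,0.02,0],[0,0,0.015,0],[0,0,0.01,0],[0,0,0.005,0],[0,0,0,0]],
  ],
)

```text
time_s: 67.2
tcp_pos: [0.4442, -0.254, 0.1394]
ee_rot: [[-1.0, 0.0, -0.0], [0.0, 1.0, 0.0], [0.0, 0.0, -1.0]]
ft_force: [0.1, 0.2, -2.1]
finger_gap: 0.0331
gripper_force: 59.6
```

Request:
play_rows(
  plan=[
    [[0,0,0.002,0],[0,0,0,0],[0,0,0,0],[0,0,0,0]],
  ],
)

```text
time_s: 67.6
tcp_pos: [0.4442, -0.2541, 0.1377]
ee_rot: [[-1.0, 0.0, 0.0], [0.0, 1.0, -0.0], [-0.0, -0.0, -1.0]]
ft_force: [-0.1, 0.2, -2.6]
finger_gap: 0.0334
gripper_force: 59.6
```

Request:
play_rows(
  plan=[
    [[0,0,0.002,0],[0,0,0,0],[0,0,0,0]],
  ],
)

```text
time_s: 67.9
tcp_pos: [0.4441, -0.254, 0.1353]
ee_rot: [[-1.0, 0.0, -0.0], [0.0, 1.0, 0.0], [0.0, 0.0, -1.0]]
ft_force: [0.2, -0.1, -1.9]
finger_gap: 0.0331
gripper_force: 59.6
```

Request:
play_rows(
  plan=[
    [[0,0,0.001,0],[0,0,0,0],[0,0,0,0]],
  ],
)

```text
time_s: 68.2
tcp_pos: [0.4444, -0.2541, 0.135]
ee_rot: [[-1.0, 0.0, 0.001], [0.0, 1.0, -0.001], [-0.001, -0.001, -1.0]]
ft_force: [0.0, 1.5, 5.8]
finger_gap: 0.0326
gripper_force: 60.8
```

Contact. Release, lift and move away, then check.

Request:
play_rows(
  plan=[
    [[0,0,0,0],[0,0,0,0],[0,0,0,0],[0,0,0,0],[0,0,0,0]],
  ],
  fingers=1,
)

```text
time_s: 68.7
tcp_pos: [0.4441, -0.254, 0.1343]
ee_rot: [[-1.0, 0.0, -0.0], [0.0, 1.0, 0.0], [0.0, 0.0, -1.0]]
ft_force: [0.1, -0.4, 0.2]
finger_gap: 0.0855
gripper_force: 0.0
```

Request:
play_rows(
  plan=[
    [[0,0,-0.01,0],[0,0,-0.03,0],[0,0,-0.04,0],[0,0,-0.04,0],[0,0,0,0]],
  ],
)

```text
time_s: 69.2
tcp_pos: [0.4455, -0.2551, 0.2603]
ee_rot: [[-1.0, -0.0, 0.008], [-0.0, 1.0, -0.007], [-0.008, -0.007, -1.0]]
ft_force: [0.4, -0.2, -0.6]
finger_gap: 0.0856
gripper_force: 0.0
```

Request:
play_rows(
  plan=[
    [[0,0.04,0,0],[0,0.04,0,0],[0,0.04,0,0],[0,0.04,0,0],[0,0.04,0,0]],
  ],
)

```text
time_s: 69.7
tcp_pos: [0.4438, -0.0524, 0.2546]
ee_rot: [[-1.0, 0.0, 0.0], [0.0, 1.0, -0.0], [-0.0, -0.0, -1.0]]
ft_force: [-0.3, -0.2, 0.2]
finger_gap: 0.0855
gripper_force: 0.0
```

Request:
play_rows(
  plan=[
    [[0,0.04,0,0],[0,0.04,0,0],[0,0.04,0,0],[0,0.04,0,0],[0,0.04,0,0]],
  ],
)

```text
time_s: 70.2
tcp_pos: [0.4437, 0.1476, 0.2546]
ee_rot: [[-1.0, 0.0, 0.0], [0.0, 1.0, -0.0], [-0.0, -0.0, -1.0]]
ft_force: [-0.2, -0.3, -0.4]
finger_gap: 0.0853
gripper_force: 0.0
```

Request:
play_rows(
  plan=[
    [[0,0.04,0,0],[0,0.02,0,0],[0,0,0,0],[0,0,0,0],[0,0,0,0]],
  ],
)

```text
time_s: 70.7
tcp_pos: [0.4443, 0.2051, 0.2545]
ee_rot: [[-1.0, 0.001, -0.0], [0.001, 1.0, -0.0], [0.0, -0.0, -1.0]]
ft_force: [-0.7, -0.2, -0.2]
finger_gap: 0.0853
gripper_force: 0.0
```

```bash
python3 - <<'E'
from h import *
np.set_printoptions(precision=4,suppress=True)
a=snap('scene');b=snap('top')
c=np.zeros((560,800,3),np.uint8)
c[:,:400]=cv2.resize(a[135:247,300:380],(400,560),interpolation=cv2.INTER_CUBIC)
c[:300,400:]=cv2.resize(b[165:225,310:390],(400,300),interpolation=cv2.INTER_CUBIC)
c[300:,400:]=cv2.resize(a[150:202,250:330],(400,260),interpolation=cv2.INTER_CUBIC)
cv2.imwrite('pics/c9.png',c[:,:,::-1])
s=monitor.get_state();print(s['time_s'],s['tcp_pos'])
S=lambda p:np.array((5*(p[0]-299.5)-.5,5*(p[1]-134.5)-.5))
T=lambda p:np.array((5*(p[0]-309.5)-.5+400,5*(p[1]-164.5)-.5))
for X in ([.4988,-.3638,.2151],[.4442,-.2538,.1952],[.567,-.2631,.1949]): print(S(proj('scene',X)),T(proj('top',X)))
E
```

```text
70.8 [0.4444 0.205  0.2545]
[346.6706 166.2164] [652.3925 118.2371]
[165.2689 186.0667] [510.4276 198.812 ]
[254.2437 115.5574] [515.2035  43.9636]
```

View pics/c9.png

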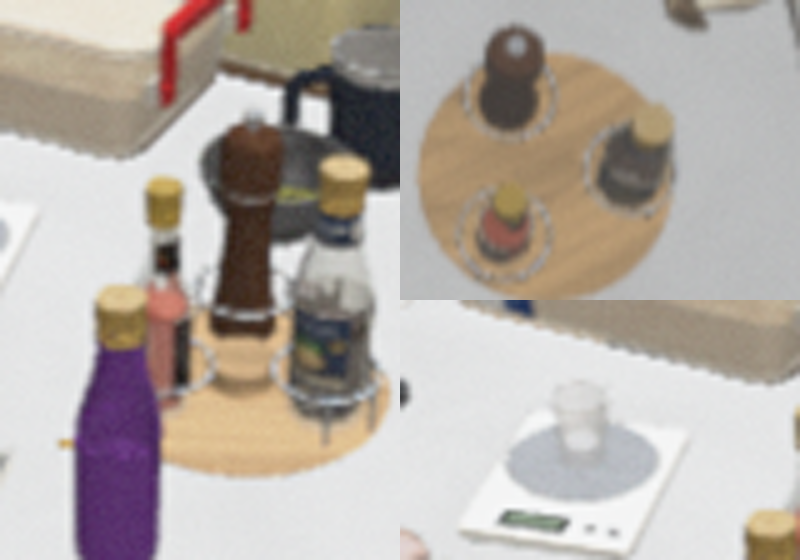

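All three stand upright in their own rings. The caps and knob at (346,165), (165,186) and (254,116) match the start within about a pixel, and the glass stands mid-pan. I hand in.

```bash
python3 -c "
from station import ticket
print(ticket.hand_in())"
```

```text
the job is handed in; nothing more can be done
None
```

The job is handed in, verdict not shown: the last pictures show the glass upright mid-pan on the scale and both bottles and the mill upright in their original rings, with no drop or knock seen.

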